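Fetch a brass shim off its tray and seat it in the die nest

TASK

Set up the terminal die: the flat brass shim is too thin to be picked up where it lies, so press on it lightly with closed fingertips (no harder than half a kilogram while it slides) and slide it out over the open front edge of its tray until it overhangs, take it by the overhanging end, lay it gently and slowly flat on the die nest and push it fully home against the red stop, bed it there by holding a steady push of about one kilogram (10 N) for a second, then let go. Keep it from falling, never press or push it hard against the tray or nest, and leave the screwdriver, terminal bin, gauge box and oil bottle where they are.

Things in the scene. Friction and masses are not known exactly. Their poses are not given: they have to be found in the camera images.
- shim: flat brass plate, 110 mm long (x) by 50 mm wide (y) by 3 mm thick, 0.11 to 0.18 kg, polished; it slides easily on the smooth steel decks (friction about 0.25) and clings better to fingertips; dragging it pressed with over 10 N scores it; tray and nest are rigid: meet them slowly (under 10 mm/s). A red band marks its front end (-x). Origin: centre of its underside.
- shim_front (a point): middle of the shim's front end (red band), at its underside, 55 mm from the centre
- shim_rear (a point): middle of the shim's rear end, at its underside, 55 mm from the centre
- tray: fixed grey block, 160 mm (x) by 90 mm (y), dark steel deck 45 mm above the bench. Blue rims 5 mm high stand on the deck along both sides (70 mm apart) and the rear (inner face at x +72 mm); the front (-x) is open and drops sheer to the bench. The shim starts flat on this deck, red end towards the open edge. Origin: centre of its underside.
- tray_edge (a point): middle of the tray's open front edge, at deck height (80 mm in -x from the tray's origin); the shim is slid out over it along the tray's -x
- nest: fixed die nest: white foot 110 mm wide, 12 mm high, x -43 to +87 mm; dark block 80 mm wide, deck 50 mm above the bench from the sheer front edge (x -35 mm) to the red stop's face (x +35 mm; 14 mm high), so a seated shim sticks out 40 mm in front. Aluminium cheeks 8 mm high, 56 mm apart, x +13 mm to the stop, flared to 63 mm at x -2 mm. Origin: under the deck's centre at bench height; +x to the stop.
- nest_stop (a point): middle of the foot of the red stop's face, at deck height; the middle of the shim's rear end belongs here
- stop: the red stop, a rigid bar fixed on the nest, 15 mm (x) by 80 mm (y) by 14 mm high, standing on the deck. Origin: centre of its underside, 7.5 mm behind its face.
- screwdriver: screwdriver 180 mm long lying along its x on the bench; bystander
- terminal_bin: blue open bin of yellow terminals, 100 by 140 by 50 mm; bystander. Origin: centre of its underside.
- gauge_block_box: black box with a wooden top, 70 by 50 by 33 mm; bystander. Origin: centre of its underside.
- oil_can: small white bottle with a red cap, 44 mm across and 90 mm tall; bystander. Origin: centre of its underside.
Not all that is in view belongs to the job. Several things have the shape of the shim; the one meant has the colours described above.

How it is judged:
By the outcome, as a careful person would: the job done as asked, in the order asked, and still so for the second after the job is handed in, with the robot touching nothing.
It also fails if it takes over 72 s, if anything falls off the work surface, if the arm or the gripper's body presses on something with over 40 N, if the wrist force passes 120 N, or if a joint passes its speed limit or range.

ROBOT

A 7-joint arm with a two-finger parallel gripper is mounted at the origin on the work surface. World frame = base frame: x ahead of the robot, y to its left, z up, the work surface at z = 0. Lengths are in m, angles in rad, forces in N, time in s.
With the tool pointing down it reaches from about 0.4 to 0.85 m from the base axis. Payload 4.5 kg.
Tool frame: the origin (TCP) lies between the finger pads; the fingertips stand 25 mm ahead of it and the grasp point (between the pads) lies 6 mm ahead of it (r.tips_ahead is the distance from the TCP to the fingertips, in m); z points along the fingers, y is the direction in which the jaws open and shut (so a half turn about z gives the same grasp; the last joint's range is limited). The gripper opens to 88 mm and grips with 3 to 60 N. Pads are 18 mm wide; open, the fingers measure 123 mm over their backs; the gripper's body (75 mm by 187 mm) begins 45 mm behind the grasp point.
Start: joints at [-1.225, 0.689, -0.195, 1.565, 0.157, 0.902, -0.215], TCP at [0.192, 0.595, 0.233] pointing down, gripper open.
Joint ranges: [-3.01, 3.01], [-0.46, 2.08], [-1.47, 1.51], [0.13, 2.56], [-1, 4.14], [0.04, 2.09], [-2.66, 2.66]. Speed limits (rad/s): [2.57, 2.57, 3.14, 3.14, 3.14, 3.14, 3.14].

INTERFACE

Orientations are given as a unit quaternion [x, y, z, w].
In Python, from plant import r, imaging gives the robot as it stands.
- The arm moves only by the tool send_rows, never from a script. Its argument "moves" is one flat list of numbers, 6 for each row, row after row: the shift along the tool's x, y, z in m, then the turn, a rotation vector about the tool's x, y, z in degrees. A call has exactly 5 rows; each row is the pose to reach, as a shift and turn from the pose measured when the call began, along the tool's axes at that moment; what a row does not reach only later rows make up. A row lasts 1/12 s, in which the tool goes at most 41.7 mm and 7.16 degrees, less where a joint would pass 70% of its speed; a pose out of reach is approached as far as the arm can. A call with a gripper value outside its range is refused whole. "claw" is the closure, from -1 (fully open) to 1 (shut), so that 0 is half open, set as the call begins (left out, the last holds). The fingers move at their own pace and stop on an object; "grip_force" is the grip in N (left out, the last holds). Time passes only in rows, so rows that repeat a pose let the fingers close, or fill a call up. It gives the time, the measured TCP pose, the force and the opening at its end, in the units of the state.
- r.get_state(): the state, without advancing time (a new reading comes with each control period).
- imaging.snapshot(name): name is "scene" or "top" or "wrist"; returns a dict with "image" (384x512x3 uint8, red, green, blue), "depth" (384x512 float32, m along the optical axis (not along the pixel's ray), 0 where there is no reading), "mtx" (3x3 intrinsics, pixels), "rvec" (rotation vector, rad) and "tvec" (3), from world to camera coordinates, as OpenCV has them. Camera axes: x right, y down, z forward; pixel columns grow to the right and rows downward; lengths in m; the calibration is good to about 2 mm. The wrist camera is an equidistant fisheye: a pixel r from the principal point sees the ray r / f radians off the axis. A picture is of the moment at which its call begins.
- r.finish_job(): hands the job in, once; it reports no verdict.
Trained networks look in a picture, given as the dict that the camera call returned (one of the last four; its "shot" number tells which), for a name from the list of things; names that differ only in an ending like _2 or _b are one class to them, and where a whole thing is asked for, a point or a joint stands for the part that bears it (a point fixed in the world has none). Each returns a list of dicts, best first, with "score" (0 to 1); they miss things now and then, are a little off and sometimes report something else, mostly with a low value. They report only what shows in the picture. A call takes as long as a camera call. They do not tell look-alikes from the thing itself.
- imaging.look_for(query, picture): "box" ([centre column, centre row, width, height] as shares, 0 to 1, of the picture: columns of its width, rows of its height, round what is visible of it).
- imaging.silhouettes(query, picture): "pixels" (384x512 bool, what is visible of it) and "box" ([centre column, centre row, width, height] as shares, 0 to 1, of the picture: columns of its width, rows of its height, round what is visible of it).
- imaging.pinpoint(query, picture): "point" ([column, row] as shares, 0 to 1, of the picture: columns of its width, rows of its height: a listed point, or the origin of a listed thing).
The state is a dict: "clock": time; "q": joint angles; "qd": joint speeds; "joint_torque": joint torques, N m; "tool_pos": TCP position; "eef_rot": TCP orientation; "contact_force": force on the tool from outside, world axes, zero at the start; "moment": the same for the moment, N m; "opening": opening from 0.0 (shut) to 1.0 (fully open).
Only numpy, scipy, OpenCV 4.12 (cv2) and the standard library are available. Lean on these libraries where they do the work, as an engineer would, in place of code of your own. Each camera call takes 0.05 s, during which the arm holds its last target.

## Working session

There is one attempt and no reset: what is moved stays moved. The work goes in short steps, Python scripts to look and compute and a tool call to move; the robot and the scene stay as the last step left them, time stands still between calls to the robot, and variables do not carry over. Pictures are saved under pics/ and viewed, and the job is handed in when it is done.

Besides the shell and the picture viewer there is one more tool, called after "Emit:" as a command line: name --argument value ..., lists and objects as JSON in quotes. send_rows: Moves the arm, as the interface text tells. Its arguments: {"type":"object","properties":{"moves":{"type":"array"},"claw":{"type":"number"},"grip_force":{"type":"number"}},"required":["moves"]}

```bash
ls; mkdir -p pics; cat > h.py <<'E'
import numpy as np, cv2
from plant import r, imaging
from scipy.spatial.transform import Rotation as R
def unproj(p,u,v,d):
    K=p["mtx"];Rm=cv2.Rodrigues(np.array(p["rvec"],float))[0]
    c=np.array([(u-K[0,2])/K[0,0]*d,(v-K[1,2])/K[1,1]*d,d])
    return Rm.T@(c-np.array(p["tvec"]).ravel())
def ray_z(p,u,v,z):
    K=p["mtx"];Rm=cv2.Rodrigues(np.array(p["rvec"],float))[0]
    o=-Rm.T@np.array(p["tvec"]).ravel()
    d=Rm.T@np.array([(u-K[0,2])/K[0,0],(v-K[1,2])/K[1,1],1])
    return o+d*(z-o[2])/d[2]
def save(p,n): cv2.imwrite("pics/"+n,p["image"][:,:,::-1])
E
python3 - <<'E'
from h import *
np.set_printoptions(precision=4,suppress=True)
for n in ["scene","top"]:
    p=imaging.snapshot(n); save(p,n+"0.png"); print(n,p["mtx"],p["rvec"],p["tvec"])
    for q in ["shim","shim_front","shim_rear","tray","tray_edge","nest","nest_stop","stop","screwdriver","terminal_bin","gauge_block_box","oil_can"]:
        f=imaging.pinpoint(q,p)
        print(q,[(round(a["score"],2),round(a["point"][0]*512,1),round(a["point"][1]*384,1)) for a in f[:4]])
s=r.get_state();print(s)
E
```

```text
pics
scene [[431.4613   0.     252.644 ]
 [  0.     431.4613 193.193 ]
 [  0.       0.       1.    ]] [ 0.7326  2.7686 -0.8829] [ 0.5065 -0.1991  1.4655]
shim [(0.89, 229.2, 166.0), (0.79, 170.1, 163.5), (0.64, 237.0, 131.2), (0.6, 285.3, 155.0)]
shim_front [(0.78, 247.8, 128.4), (0.75, 243.4, 160.3), (0.64, 188.1, 165.9), (0.58, 295.2, 146.0)]
shim_rear [(0.92, 277.8, 162.9), (0.77, 215.0, 167.1), (0.64, 157.2, 165.1), (0.61, 218.8, 138.6)]
tray [(0.79, 228.3, 172.6), (0.29, 227.2, 168.5)]
tray_edge [(0.81, 248.7, 157.2), (0.66, 188.1, 212.1)]
nest [(0.95, 280.5, 248.2)]
nest_stop [(0.64, 268.4, 242.1)]
stop [(0.74, 269.7, 241.0)]
screwdriver [(0.5, 262.6, 199.1)]
terminal_bin [(0.84, 183.8, 213.1)]
gauge_block_box [(0.78, 356.9, 282.3)]
oil_can [(0.73, 183.3, 132.5)]
top [[392.935    0.     252.3876]
 [  0.     392.935  189.7822]
 [  0.       0.       1.    ]] [ 2.0392 -2.1775  0.2275] [0.0303 0.6049 0.9728]
shim [(0.88, 357.2, 224.7), (0.86, 301.7, 193.8), (0.84, 341.3, 148.1), (0.63, 301.7, 278.4)]
shim_front [(0.84, 302.3, 214.9), (0.76, 332.8, 167.6), (0.56, 360.8, 248.7), (0.5
[... 313 characters left out ...]
ewdriver [(0.78, 253.4, 221.3)]
terminal_bin [(0.75, 275.6, 139.4), (0.56, 302.7, 192.4), (0.54, 381.2, 179.6)]
gauge_block_box [(0.97, 120.3, 253.3), (0.46, 250.6, 217.2)]
oil_can [(0.8, 380.8, 181.1)]
{'clock': 1.3, 'q': array([-1.2252,  0.6891, -0.1946,  1.5653,  0.1573,  0.9025, -0.2151]), 'qd': array([-0.0008, -0.0001,  0.0022,  0.0011, -0.0005,  0.0004,  0.0007]), 'joint_torque': array([  0.0003, -52.7485,  -1.2669, -15.3743,  -0.052 ,  -0.0006,
         0.    ]), 'tool_pos': array([0.1917, 0.5949, 0.2327]), 'eef_rot': array([0.1553, 0.9879, 0.    , 0.    ]), 'contact_force': array([-0.898 ,  1.4384,  0.4925]), 'moment': array([-0.0245, -0.0266, -0.0385]), 'opening': 1.003037981140465}
```

```bash
python3 - <<'E'
import cv2
for n in ["scene0","top0"]:
    i=cv2.imread(f"pics/{n}.png"); cv2.imwrite(f"pics/{n}_b.png",cv2.resize(i,(800,600),interpolation=cv2.INTER_CUBIC))
E
```

```text
(no output)
```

View pics/scene0.png

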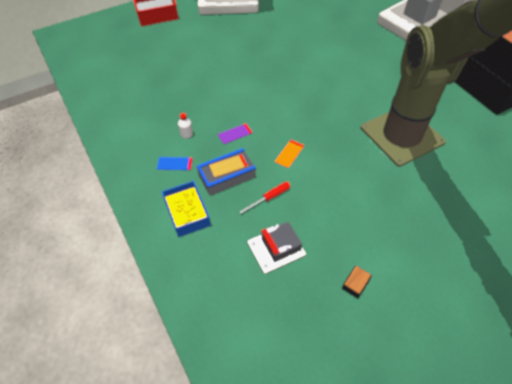

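View pics/top0_b.png

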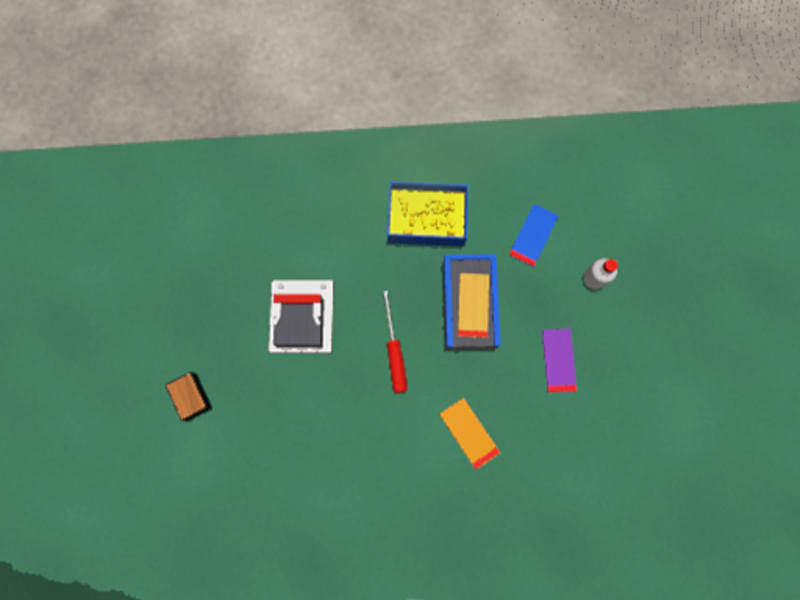

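```bash
python3 - <<'E'
from h import *
np.set_printoptions(precision=4,suppress=True)
p=imaging.snapshot("top"); q=imaging.snapshot("scene")
def show(n,u,v,z): print(n,ray_z(p,u,v,z))
show("shim_front",302.3,214.9,.048);show("shim_rear",304.6,172.7,.048)
show("tray_edge",305.5,222,.045);show("stop",187.8,195,.05);show("nest",193.6,210.2,0)
show("bin",275.6,139.4,0);show("oil",380.8,181.1,0);show("gauge",120.3,253.3,0);show("sd",253.4,221.3,0.01)
# masks
hsv=cv2.cvtColor(p["image"],cv2.COLOR_RGB2HSV)
D=p["depth"]
def comp(mask,name,minA=15):
    n,l,s,c=cv2.connectedComponentsWithStats(mask.astype(np.uint8))
    for i in range(1,n):
        if s[i,4]<minA: continue
        ys,xs=np.where(l==i); P=np.array([unproj(p,x,y,D[y,x]) for x,y in zip(xs,ys)])
        rr=cv2.minAreaRect((P[:,:2]*1000).astype(np.float32))
        print(name,s[i],c[i],"z",np.median(P[:,2]),np.round(rr[0],1),np.round(rr[1],1),round(rr[2],2),P[:,:2].mean(0))
H,S,V=hsv[...,0].astype(int),hsv[...,1].astype(int),hsv[...,2].astype(int)
comp(((H<6)|(H>174))&(S>150)&(V>80),"red")
comp((H>10)&(H<24)&(S>120)&(V>120),"brass")
comp((H>105)&(H<125)&(S>120)&(V>80),"blue")
comp((S<70)&(V<110),"dark",100)
comp((S<40)&(V>170)&(np.arange(384)[:,None]>150),"white")
# crops
i=p["image"][140:260,160:340,::-1]; cv2.imwrite("pics/crop1.png",cv2.resize(i,None,fx=4.4,fy=4.4,interpolation=cv2.INTER_NEAREST))
E
```

```text
shim_front [ 0.5326 -0.137   0.048 ]
shim_rear [ 0.6471 -0.1538  0.048 ]
tray_edge [ 0.5136 -0.1441  0.045 ]
stop [0.606  0.1637 0.05  ]
nest [0.5725 0.1569 0.    ]
bin [ 0.7638 -0.0866  0.    ]
oil [ 0.6207 -0.3727  0.    ]
gauge [0.467  0.3599 0.    ]
sd [ 0.5292 -0.007   0.01  ]
red [326 160  17  10  48] [333.9792 164.7708] z 0.00374378212985572 [ 675.7 -246. ] [48.   8.7] 57.19 [ 0.676  -0.2456]
red [386 166   9   8  55] [390.3455 169.5091] z 0.0892575126181087 [ 631.3 -372.1] [18.1 18.7] 41.81 [ 0.6304 -0.3709]
red [175 189  31   6 156] [189.7628 191.1538] z 0.06380350484763561 [613.4 155.8] [78.7 12.4] 86.69 [0.6132 0.1561]
red [293 212  19   4  53] [302.0377 213.0566] z 0.049021746143773824 [474.3 -68.2] [ 39.8 218.6] 42.31 [ 0.5346 -0.1337]
red [248 218  13  33 284] [253.6479 234.3345] z 0.023585412823420873 [493.7  -5.4] [87.7 24.1] 5.14 [ 0.4924 -0.0052]
red [351 247  18   4  56] [359.4643 248.3929] z 0.003885355756287779 [ 437.4 -288.4] [47.5  8.3] 87.14 [ 0.4375 -0.2887]
red [303 287  16  13  61] [310.5738 292.8033] z 0.0031096822357093443 [346.7 -79.7] [172.6  36.8] 75.5
[... 890 characters left out ...]
  14  15 101] [378.297 178.703] z 0.026377922845771676 [ 622.9 -364.1] [44.2 21.6] 44.4 [ 0.6224 -0.3581]
dark [175 192  32  31 721] [190.7115 209.0347] z 0.04998381392066699 [486.2 111.6] [280.8 108.3] 27.18 [0.5665 0.1563]
white [380 166  15  14  90] [385.4    173.6556] z 0.0620359181905579 [ 628.5 -368.7] [37.5 29. ] 40.55 [ 0.6266 -0.3661]
white [172 179  41  46 745] [193.9852 196.3946] z 0.012273044135327676 [514.3 127.3] [330.5 149.1] 20.66 [0.6078 0.1516]
white [200 194   5  14  47] [202.383  199.5745] z 0.05776745724269815 [587.1 125.6] [11.6 35.4] 86.84 [0.5894 0.1243]
white [248 196   3  18  20] [248.95 204.55] z 0.016110346423874374 [492.6   0.1] [213.2   4. ] 1.49 [0.5651 0.002 ]
```

View pics/crop1.png

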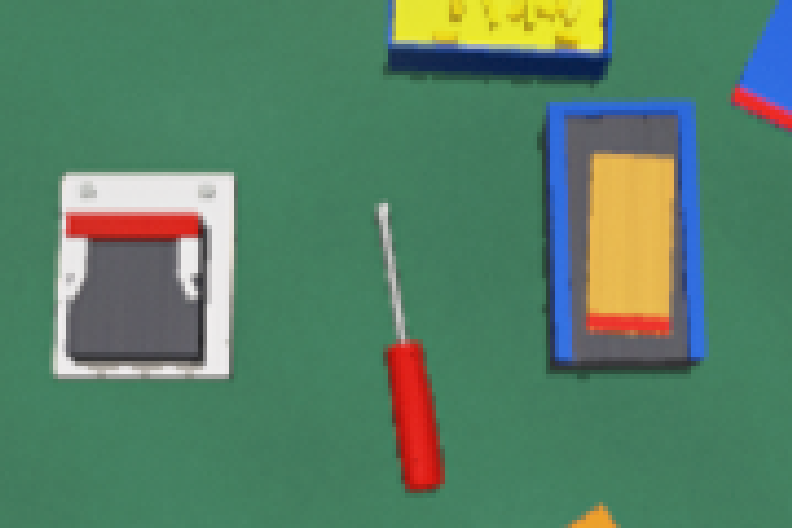

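```bash
python3 - <<'E'
from h import *
np.set_printoptions(precision=4,suppress=True)
p=imaging.snapshot("top")
hsv=cv2.cvtColor(p["image"],cv2.COLOR_RGB2HSV)
D=p["depth"]
H,S,V=[hsv[...,k].astype(int) for k in range(3)]
def fit(mask,name,box,zr,z):
    u0,v0,u1,v1=box
    m=np.zeros_like(mask);m[v0:v1,u0:u1]=mask[v0:v1,u0:u1]
    ys,xs=np.where(m);P=[]
    for x,y in zip(xs,ys):
        w=unproj(p,x,y,D[y,x])
        if zr[0]<w[2]<zr[1]: P.append(ray_z(p,x,y,z)[:2])
    P=np.array(P,np.float32)*1000
    c=P.mean(0); U,s,Vt=np.linalg.svd(P-c); a=Vt[0]; a=a*np.sign(a[0])
    rr=cv2.minAreaRect(P)
    std=s/np.sqrt(len(P))*np.sqrt(12)
    print(name,len(P),"mean",c,"pca ang",np.degrees(np.arctan2(a[1],a[0])),"len",std,"rect",np.round(rr[0],1),np.round(rr[1],1),rr[2])
red=((H<8)|(H>172))&(S>130)&(V>80)
brass=(H>8)&(H<26)&(S>110)&(V>110)
fit(red|brass,"shim",(285,170,320,222),(.04,.056),.048)
fit((H>105)&(H<125)&(S>120)&(V>80),"rims",(280,160,325,230),(.046,.055),.05)
dk=(S<70)&(V<110)
fit(dk|red|brass,"traydeck",(280,160,325,230),(.041,.056),.045)
fit(dk,"nestdeck",(170,185,215,235),(.046,.054),.05)
fit(red,"stop",(170,185,215,200),(.058,.07),.064)
fit((S<60)&(V>150),"foot",(165,170,220,240),(.005,.018),.012)
E
```

```text
shim 775 mean [ 586.4279 -142.9074] pca ang -7.0104556 len [109.9472  51.0538] rect [ 586.7 -142.5] [ 50.7 110.2] 84.43720245361328
rims 527 mean [ 606.1361 -141.5056] pca ang -2.270269 len [175.1806 129.4596] rect [ 595.8 -140.6] [ 89.9 158.7] 86.92362976074219
traydeck 1275 mean [ 590.2365 -141.2881] pca ang -2.5568419 len [149.8745  65.1049] rect [ 590.7 -141.2] [ 66.1 148.9] 87.04242706298828
nestdeck 634 mean [568.6541 158.9247] pca ang 56.204784 len [71.7899 67.7201] rect [571.9 158.1] [78.7 67.3] 86.21173095703125
stop 149 mean [613.495  156.3815] pca ang 85.99118 len [78.8599 13.1941] rect [613.5 156.7] [77.1 10.8] 86.20673370361328
foot 722 mean [606.2927 148.8013] pca ang 4.403494 len [160.0912 129.9936] rect [594.3 157.6] [109.1 129.2] 86.19822692871094
```

Emit:
send_rows --moves '[-0.029,-0.027,0.004,0,0,-3,-0.058,-0.054,0.008,0,0,-6,-0.087,-0.081,0.012,0,0,-9,-0.117,-0.108,0.016,0,0,-12,-0.146,-0.135,0.02,0,0,-15]' --claw 1 --grip_force 10

```text
clock: 1.87
tool_pos: [0.2901, 0.42, 0.2127]
eef_rot: [0.024, 1.0, 0.0, 0.0]
contact_force: [0.8, 1.2, -0.2]
opening: 0.647
```

```bash
cat >> h.py <<'E'
np.set_printoptions(precision=4,suppress=True)
def rel(tx,ty,tz,yaw):
    """target TCP, tool z down, tool x pointing at world heading 180+yaw deg"""
    s=r.get_state();Q=R.from_quat(s["eef_rot"])
    xa=np.radians(180+yaw);X=np.array([np.cos(xa),np.sin(xa),0]);Z=np.array([0,0,-1.]);Y=np.cross(Z,X)
    T=R.from_matrix(np.array([X,Y,Z]).T)
    print("t",round(s["clock"],2),"pos",s["tool_pos"],"F",s["contact_force"],"op",round(s["opening"],3))
    print("shift",Q.inv().apply(np.array([tx,ty,tz])-s["tool_pos"]),"rot",np.degrees((Q.inv()*T).as_rotvec()))
E
python3 -c "
from h import *
print(r.tips_ahead)
rel(.6064,-.1448,.15,-3)"
```

```text
0.025
t 1.87 pos [0.2901 0.42   0.2127] F [ 0.8164  1.2052 -0.2392] op 0.647
shift [-0.3425 -0.5494  0.0627] rot [0.0258 0.0296 0.3055]
```

Emit:
send_rows --moves '[-0.021,-0.034,0.004,0,0,0,-0.042,-0.068,0.008,0,0,0,-0.063,-0.101,0.012,0,0,0,-0.085,-0.135,0.015,0,0,0,-0.106,-0.169,0.019,0,0,0]'

```text
clock: 2.28
tool_pos: [0.389, 0.2448, 0.1939]
eef_rot: [0.023, 1.0, 0.001, 0.001]
contact_force: [0.6, -0.4, 0.2]
opening: 0.265
```

Emit:
send_rows --moves '[-0.021,-0.034,0.004,0,0,0,-0.042,-0.068,0.008,0,0,0,-0.063,-0.101,0.012,0,0,0,-0.085,-0.135,0.015,0,0,0,-0.106,-0.169,0.019,0,0,0]'

```text
clock: 2.7
tool_pos: [0.4882, 0.0692, 0.175]
eef_rot: [0.024, 1.0, 0.001, 0.001]
contact_force: [0.3, 1.0, 0.7]
opening: 0.005
```

Emit:
send_rows --moves '[-0.021,-0.034,0.004,0,0,0,-0.042,-0.068,0.008,0,0,0,-0.063,-0.101,0.012,0,0,0,-0.085,-0.135,0.015,0,0,0,-0.085,-0.135,0.015,0,0,0]'

```text
clock: 3.12
tool_pos: [0.57, -0.0804, 0.1591]
eef_rot: [0.03, 1.0, -0.002, 0.003]
contact_force: [-0.3, -0.1, 0.2]
opening: 0.006
```

```bash
python3 -c "
from h import *
rel(.6064,-.1448,.09,-3)"
```

```text
t 3.12 pos [ 0.57   -0.0804  0.1591] F [-0.2633 -0.0992  0.1821] op 0.006
shift [-0.0398 -0.0618  0.0696] rot [-0.265   0.3257 -0.4441]
```

Emit:
send_rows --moves '[-0.012,-0.018,0.018,-0.1,0.1,-0.1,-0.024,-0.036,0.036,-0.1,0.2,-0.2,-0.034,-0.054,0.054,-0.2,0.3,-0.3,-0.04,-0.062,0.066,-0.3,0.3,-0.4,-0.04,-0.062,0.068,-0.3,0.3,-0.4]'

```text
clock: 3.53
tool_pos: [0.6058, -0.1478, 0.0892]
eef_rot: [0.029, 1.0, -0.0, -0.001]
contact_force: [-0.2, -0.0, -0.4]
opening: 0.003
```

```bash
python3 -c "
from h import *
for n in ['top','wrist']:
  p=imaging.snapshot(n);save(p,n+'1.png')
i=cv2.imread('pics/top1.png')[140:260,200:380];cv2.imwrite('pics/top1c.png',cv2.resize(i,None,fx=4.4,fy=4.4))
print(p['mtx'],p['rvec'],p['tvec'])
rel(.6064,-.1448,.078,-3)
F=[]
import time
for k in range(5): F.append(r.get_state()['contact_force'])
print(np.array(F))"
```

```text
[[297.3186   0.     253.0026]
 [  0.     297.3186 194.4767]
 [  0.       0.       1.    ]] [-2.1261 -2.013  -0.2819] [ 0.1115 -0.5883  0.0849]
t 3.63 pos [ 0.606  -0.1437  0.0913] F [ 0.3774 -0.0789 -0.1232] op 0.007
shift [-0.0005 -0.0011  0.0133] rot [ 0.1093 -0.0516 -0.0191]
[[ 0.3774 -0.0789 -0.1232]
 [ 0.3774 -0.0789 -0.1232]
 [ 0.3774 -0.0789 -0.1232]
 [ 0.3774 -0.0789 -0.1232]
 [ 0.3774 -0.0789 -0.1232]]
```

View pics/wrist1.png

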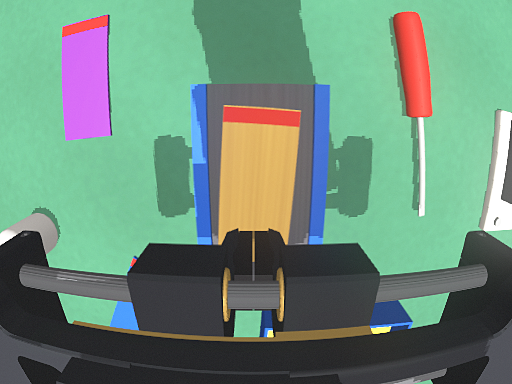

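View pics/top1c.png

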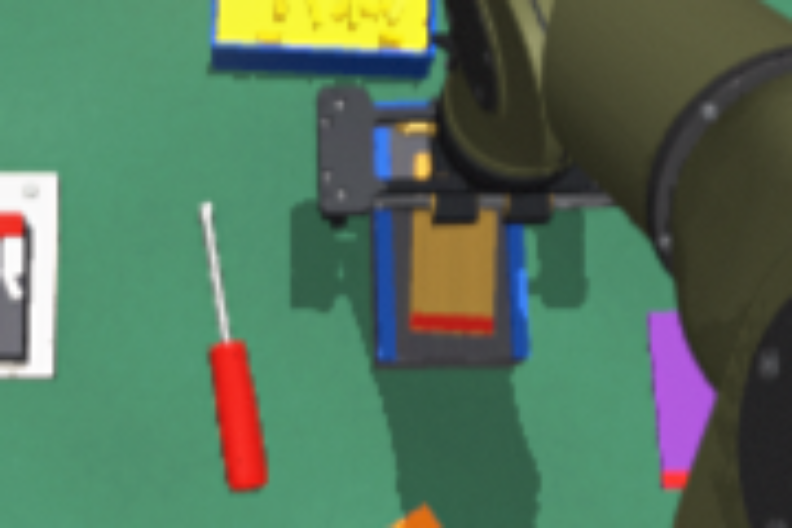

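Emit:
send_rows --moves '[0,-0.001,0.003,0,0,0,0,-0.001,0.007,0,0,0,0,-0.001,0.01,0,0,0,0,-0.001,0.012,0,0,0,0,-0.001,0.013,0,0,0]'

```text
clock: 4.05
tool_pos: [0.6058, -0.1442, 0.0783]
eef_rot: [0.026, 1.0, 0.001, -0.0]
contact_force: [0.5, -0.4, -0.6]
opening: 0.009
```

Emit:
send_rows --moves '[0,0,0.0004,0,0,0,0,0,0.0008,0,0,0,0,0,0.0012,0,0,0,0,0,0.0016,0,0,0,0,0,0.002,0,0,0]'

```text
clock: 4.47
tool_pos: [0.6058, -0.1442, 0.0763]
eef_rot: [0.026, 1.0, 0.001, -0.0]
contact_force: [-0.1, 0.0, -0.2]
opening: 0.005
```

Emit:
send_rows --moves '[0,0,0.0004,0,0,0,0,0,0.0008,0,0,0,0,0,0.0012,0,0,0,0,0,0.0016,0,0,0,0,0,0.002,0,0,0]'

```text
clock: 4.88
tool_pos: [0.6058, -0.1442, 0.0743]
eef_rot: [0.026, 1.0, 0.001, -0.0]
contact_force: [0.5, 0.5, -0.1]
opening: 0.006
```

Emit:
send_rows --moves '[0,0,0.0002,0,0,0,0,0,0.0004,0,0,0,0,0,0.0006,0,0,0,0,0,0.0008,0,0,0,0,0,0.001,0,0,0]'

```text
clock: 5.3
tool_pos: [0.6059, -0.1442, 0.0733]
eef_rot: [0.026, 1.0, 0.001, -0.0]
contact_force: [-0.4, 0.3, -0.2]
opening: 0.006
```

Emit:
send_rows --moves '[0,0,0.0001,0,0,0,0,0,0.0002,0,0,0,0,0,0.0003,0,0,0,0,0,0.0004,0,0,0,0,0,0.0005,0,0,0]'

```text
clock: 5.72
tool_pos: [0.6058, -0.1442, 0.0727]
eef_rot: [0.026, 1.0, 0.001, -0.0]
contact_force: [-0.3, -0.4, 0.3]
opening: 0.004
```

Emit:
send_rows --moves '[0,0,0.0001,0,0,0,0,0,0.0002,0,0,0,0,0,0.0003,0,0,0,0,0,0.0004,0,0,0,0,0,0.0005,0,0,0]'

```text
clock: 6.13
tool_pos: [0.6058, -0.1442, 0.0722]
eef_rot: [0.026, 1.0, 0.001, -0.0]
contact_force: [-0.7, -0.4, -0.2]
opening: 0.006
```

Emit:
send_rows --moves '[0,0,0.0001,0,0,0,0,0,0.0002,0,0,0,0,0,0.0003,0,0,0,0,0,0.0004,0,0,0,0,0,0.0005,0,0,0]'

```text
clock: 6.55
tool_pos: [0.6058, -0.1442, 0.0717]
eef_rot: [0.026, 1.0, 0.001, -0.0]
contact_force: [0.1, -0.1, -0.1]
opening: 0.001
```

```bash
python3 -c "
from h import *
rel(.6064,-.1448,.0718,-3)"
```

```text
t 6.55 pos [ 0.6058 -0.1442  0.0717] F [ 0.071  -0.0528 -0.1026] op 0.001
shift [-0.0006 -0.0006 -0.0001] rot [ 0.1106 -0.0491  0.0159]
```

Emit:
send_rows --moves '[0,0,0.0001,0,0,0,0,0,0.0002,0,0,0,0,0,0.0003,0,0,0,0,0,0.0004,0,0,0,0,0,0.0005,0,0,0]'

```text
clock: 6.97
tool_pos: [0.6058, -0.1442, 0.0712]
eef_rot: [0.026, 1.0, 0.001, -0.0]
contact_force: [0.8, 0.1, 0.4]
opening: 0.006
```

Emit:
send_rows --moves '[0,0,0.0001,0,0,0,0,0,0.0002,0,0,0,0,0,0.0003,0,0,0,0,0,0.0004,0,0,0,0,0,0.0005,0,0,0]'

```text
clock: 7.38
tool_pos: [0.6058, -0.1442, 0.0707]
eef_rot: [0.026, 1.0, 0.001, -0.0]
contact_force: [-0.8, -0.0, -0.3]
opening: 0.01
```

```bash
python3 -c "
from h import *
p=imaging.snapshot('wrist');save(p,'wrist2.png')
i=cv2.imread('pics/wrist2.png')[60:300,150:360];cv2.imwrite('pics/wrist2c.png',cv2.resize(i,None,fx=2.5,fy=2.5))
rel(.6064,-.1448,.0718,-3)"
```

```text
t 7.43 pos [ 0.6058 -0.1442  0.0707] F [ 0.2357 -0.9429  0.4816] op 0.001
shift [-0.0006 -0.0005 -0.0011] rot [ 0.1088 -0.0517  0.0121]
```

View pics/wrist2c.png

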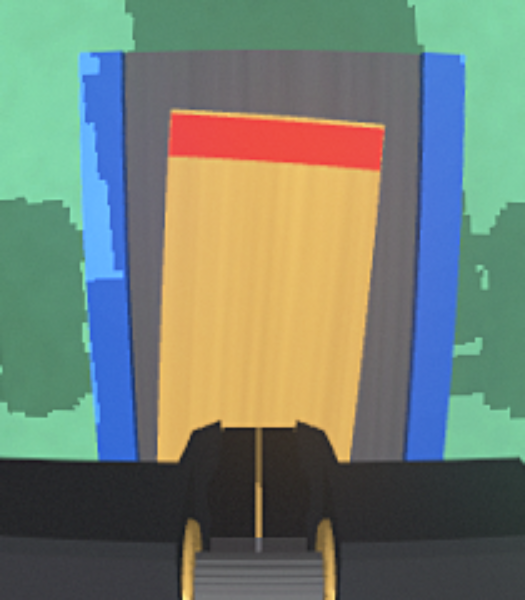

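Emit:
send_rows --moves '[0,0,0.0001,0,0,0,0,0,0.0002,0,0,0,0,0,0.0003,0,0,0,0,0,0.0004,0,0,0,0,0,0.0005,0,0,0]'

```text
clock: 7.85
tool_pos: [0.6058, -0.1442, 0.0702]
eef_rot: [0.026, 1.0, 0.001, -0.0]
contact_force: [0.1, 0.1, 0.4]
opening: 0.006
```

Emit:
send_rows --moves '[0,0,0.0001,0,0,0,0,0,0.0002,0,0,0,0,0,0.0003,0,0,0,0,0,0.0004,0,0,0,0,0,0.0005,0,0,0]'

```text
clock: 8.27
tool_pos: [0.6058, -0.1443, 0.0697]
eef_rot: [0.026, 1.0, 0.001, -0.0]
contact_force: [0.4, -0.3, 0.9]
opening: 0.012
```

Emit:
send_rows --moves '[0,0,0.0001,0,0,0,0,0,0.0002,0,0,0,0,0,0.0003,0,0,0,0,0,0.0004,0,0,0,0,0,0.0004,0,0,0]'

```text
clock: 8.68
tool_pos: [0.6058, -0.1442, 0.0693]
eef_rot: [0.026, 1.0, 0.001, -0.0]
contact_force: [0.6, -0.3, -0.4]
opening: 0.006
```

Emit:
send_rows --moves '[0,0,0.0001,0,0,0,0,0,0.0002,0,0,0,0,0,0.0003,0,0,0,0,0,0.0004,0,0,0,0,0,0.0004,0,0,0]'

```text
clock: 9.1
tool_pos: [0.6058, -0.1442, 0.0688]
eef_rot: [0.026, 1.0, 0.001, -0.0]
contact_force: [0.1, -0.6, 0.1]
opening: 0.009
```

```bash
cat >> h.py <<'E'
def fish(p,u,v,d):
    K=p["mtx"];Rm=cv2.Rodrigues(np.array(p["rvec"],float))[0]
    a=np.array([(u-K[0,2])/K[0,0],(v-K[1,2])/K[1,1]]);th=np.hypot(*a)+1e-12
    c=np.array([*(a/th*np.tan(th)),1])*d
    return Rm.T@(c-np.array(p["tvec"]).ravel())
E
python3 -c "
from h import *
p=imaging.snapshot('wrist');D=p['depth']
for (u,v) in [(260,130),(260,160),(260,200),(260,215),(260,222),(252,225),(252,229),(248,231),(252,232),(252,236),(248,240),(248,250),(215,200),(200,150),(300,150),(325,130)]:
  print(u,v,D[v,u],fish(p,u,v,D[v,u]))
i=p['image'][200:300,190:320,::-1];cv2.imwrite('pics/w3.png',cv2.resize(i,None,fx=6,fy=6,interpolation=cv2.INTER_NEAREST))
"
```

```text
260 130 0.16917378 [ 0.5466 -0.1366  0.0483]
260 160 0.1740452 [ 0.5643 -0.1374  0.0483]
260 200 0.18114103 [ 0.5889 -0.1385  0.0479]
260 215 0.18430734 [ 0.5988 -0.139   0.0475]
260 222 0.18442725 [ 0.603  -0.1392  0.0486]
252 225 0.18455689 [ 0.6046 -0.1442  0.0489]
252 229 0.18572836 [ 0.6075 -0.1444  0.0485]
248 231 0.15621902 [ 0.597  -0.1459  0.0763]
252 232 0.15527144 [ 0.5972 -0.1438  0.0773]
252 236 0.15196082 [ 0.5979 -0.1438  0.0809]
248 240 0.14573593 [ 0.5972 -0.1458  0.0872]
248 250 0.1342548 [ 0.5968 -0.1456  0.099 ]
215 200 0.18220566 [ 0.5878 -0.1662  0.0469]
200 150 0.17596847 [ 0.5566 -0.1731  0.0445]
300 150 0.17217413 [ 0.5593 -0.1136  0.0485]
325 130 0.16636208 [ 0.5476 -0.0988  0.051 ]
```

View pics/w3.png

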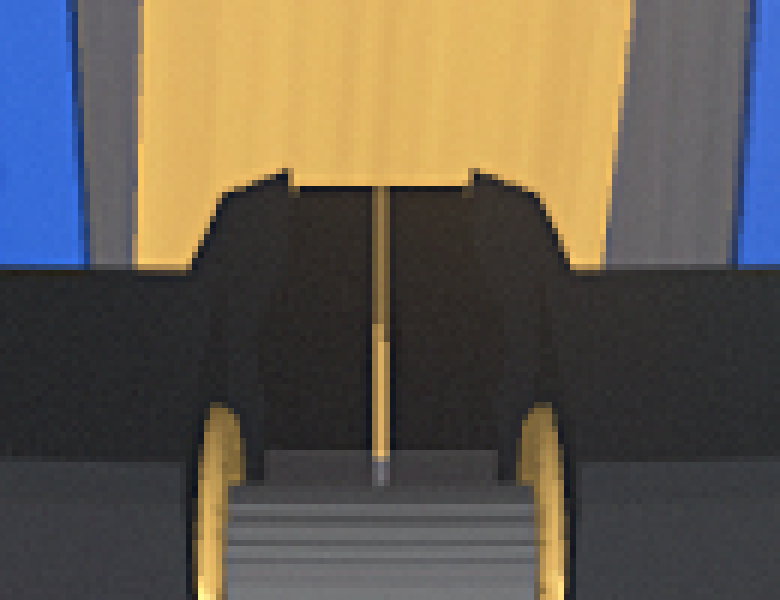

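```bash
python3 -c "
from h import *
p=imaging.snapshot('scene')
i=p['image'][110:200,190:300,::-1];cv2.imwrite('pics/s3.png',cv2.resize(i,None,fx=6,fy=6,interpolation=cv2.INTER_CUBIC))
p=imaging.snapshot('wrist');D=p['depth']
Rm=cv2.Rodrigues(np.array(p['rvec'],float))[0];print('cam',-Rm.T@np.array(p['tvec']).ravel())
for u in (228,233,237,239,245,255,262,268,272):
  for v in range(224,236,1):
    w=fish(p,u,v,D[v,u])
    if w[2]>.055: print(u,v,w);break
"
```

```text
cam [ 0.5357 -0.1404  0.2212]
228 232 [ 0.5954 -0.1561  0.0802]
233 230 [ 0.5955 -0.1537  0.0776]
237 229 [ 0.5958 -0.1517  0.0757]
239 232 [ 0.5969 -0.1506  0.0772]
245 231 [ 0.5977 -0.1476  0.0744]
255 231 [ 0.5975 -0.1422  0.0755]
262 231 [ 0.5977 -0.1385  0.0755]
268 228 [ 0.5965 -0.1353  0.0748]
272 230 [ 0.5961 -0.1334  0.0787]
```

View pics/s3.png

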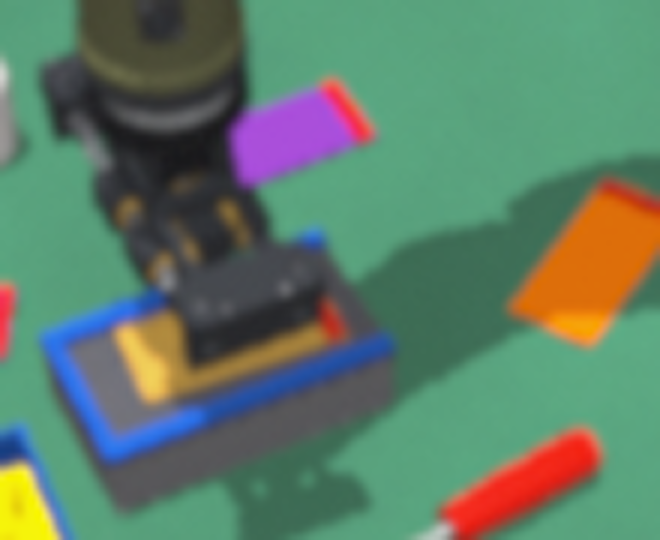

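```bash
python3 -c "
from h import *
p=imaging.snapshot('wrist');save(p,'w4.png');D=p['depth']
for u in (150,200,215,228,248,280,330):
  print(u,[ (v,*np.round(fish(p,u,v,D[v,u])*1000).astype(int)) for v in (235,240,247,255,265,275,290,310,325)])
"
```

```text
150 [(235, np.int64(630), np.int64(-232), np.int64(1)), (240, np.int64(635), np.int64(-233), np.int64(0)), (247, np.int64(571), np.int64(-172), np.int64(147)), (255, np.int64(571), np.int64(-170), np.int64(152)), (265, np.int64(571), np.int64(-168), np.int64(158)), (275, np.int64(572), np.int64(-167), np.int64(162)), (290, np.int64(575), np.int64(-167), np.int64(164)), (310, np.int64(581), np.int64(-169), np.int64(163)), (325, np.int64(587), np.int64(-170), np.int64(163))]
200 [(235, np.int64(609), np.int64(-177), np.int64(50)), (240, np.int64(613), np.int64(-178), np.int64(51)), (247, np.int64(572), np.int64(-157), np.int64(146)), (255, np.int64(572), np.int64(-156), np.int64(151)), (265, np.int64(572), np.int64(-155), np.int64(156)), (275, np.int64(572), np.int64(-155), np.int64(161)), (290, np.int64(575), np.int64(-155), np.int64(163)), (310, np.int64(581), np.int64(-156), np.int64(163)), (325, np.int64(586), np.int64(-156), np.int64(163))]
215 [(235, np.int64(610), np.int64(-168), np.int64(49)), (240, np.int64(614), np.int64(-168), np.int64(49)), (247, np.int64(572), np.int64(-15
[... 1549 characters left out ...]
int64(147)), (275, np.int64(577), np.int64(-135), np.int64(154)), (290, np.int64(579), np.int64(-136), np.int64(159)), (310, np.int64(584), np.int64(-136), np.int64(161)), (325, np.int64(594), np.int64(-135), np.int64(155))]
330 [(235, np.int64(637), np.int64(-81), np.int64(0)), (240, np.int64(642), np.int64(-81), np.int64(0)), (247, np.int64(573), np.int64(-120), np.int64(147)), (255, np.int64(574), np.int64(-121), np.int64(152)), (265, np.int64(574), np.int64(-123), np.int64(157)), (275, np.int64(574), np.int64(-124), np.int64(161)), (290, np.int64(576), np.int64(-124), np.int64(164)), (310, np.int64(584), np.int64(-123), np.int64(163)), (325, np.int64(589), np.int64(-123), np.int64(163))]
```

View pics/w4.png

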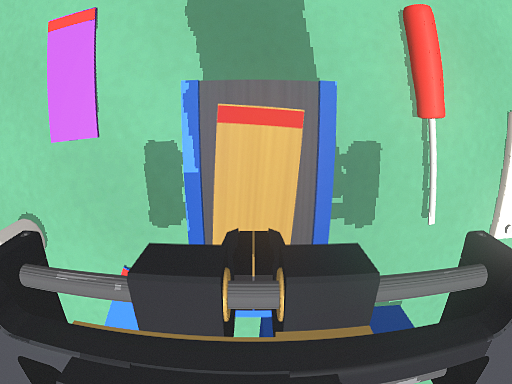

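```bash
python3 -c "
from h import *
p=imaging.snapshot('scene');D=p['depth']
for v in range(148,174,2):
  print(v,[tuple(int(x) for x in np.round(unproj(p,u,v,D[v,u])*1000)) for u in (224,230,235,240)])
"
```

```text
148 [(608, -115, 165), (592, -109, 162), (518, -233, -4), (505, -221, 1)]
150 [(610, -112, 159), (593, -108, 155), (592, -78, 184), (527, -178, 46)]
152 [(610, -113, 151), (541, -225, -3), (594, -73, 181), (583, -66, 182)]
154 [(611, -112, 143), (609, -75, 180), (598, -66, 183), (585, -61, 180)]
156 [(628, -74, 183), (613, -68, 181), (602, -58, 184), (590, -53, 183)]
158 [(630, -70, 180), (616, -62, 180), (605, -54, 182), (591, -51, 177)]
160 [(634, -62, 182), (620, -53, 184), (606, -51, 177), (592, -49, 170)]
162 [(637, -57, 181), (621, -52, 176), (607, -50, 170), (588, -59, 149)]
164 [(640, -50, 182), (621, -53, 167), (605, -55, 155), (590, -55, 146)]
166 [(640, -52, 171), (619, -59, 150), (604, -59, 141), (558, -120, 47)]
168 [(638, -59, 153), (620, -57, 144), (575, -122, 46), (562, -114, 46)]
170 [(638, -59, 145), (592, -124, 44), (579, -115, 46), (565, -107, 45)]
172 [(613, -122, 49), (595, -118, 43), (581, -111, 42), (571, -96, 51)]
```

```bash
python3 -c "
from h import *
Rm=cv2.Rodrigues(np.array([-2.1261,-2.013,-0.2819]))[0];print(-Rm.T@np.array([0.1115,-0.5883,0.0849]))
print(r.get_state()['tool_pos'],r.get_state()['q'], [a for a in dir(r) if a[0]!='_'])
"
```

```text
[ 0.5357 -0.1411  0.2425]
[ 0.6058 -0.1442  0.0689] [ 0.3434  0.9192 -0.3334  1.6819  0.4609  0.6201  1.2707] ['Unreachable', 'finish_job', 'get_state', 'tips_ahead']
```

Emit:
send_rows --moves '[0,0,0.004,0,0,0,0,0,0.009,0,0,0,0,0,0.013,0,0,0,0,0,0.016,0,0,0,0,0,0.017,0,0,0]'

```text
clock: 9.77
tool_pos: [0.6053, -0.1441, 0.051]
eef_rot: [0.026, 1.0, 0.001, -0.001]
contact_force: [-0.6, 0.1, -0.0]
opening: 0.007
```

```bash
cat >> h.py <<'E'
def tipz(p):
    D=p["depth"]
    o=[]
    for u in (237,245,250,256,262,268):
      for v in range(200,240):
        w=fish(p,u,v,D[v,u])
        if w[2]>.0565 and D[v,u]>0 : o.append((u,v,*np.round(w,4)));break
    return o
E
python3 -c "
from h import *
p=imaging.snapshot('wrist');save(p,'w5.png')
for o in tipz(p): print(*o)
rel(.6058,-.1442,.05,-3)
i=p['image'][180:280,190:320,::-1];cv2.imwrite('pics/w5.png',cv2.resize(i,None,fx=6,fy=6,interpolation=cv2.INTER_NEAREST))
"
```

```text
237 229 0.5949 -0.1515 0.0587
245 231 0.5966 -0.1474 0.0578
250 231 0.597 -0.1448 0.0573
256 231 0.5968 -0.1416 0.0581
262 231 0.5973 -0.1384 0.0574
268 228 0.5955 -0.1352 0.0581
t 9.82 pos [ 0.6054 -0.1441  0.0511] F [ 0.9556 -0.3672  0.0217] op 0.009
shift [-0.0004 -0.0001  0.0011] rot [ 0.1177 -0.119   0.0231]
```

View pics/w5.png

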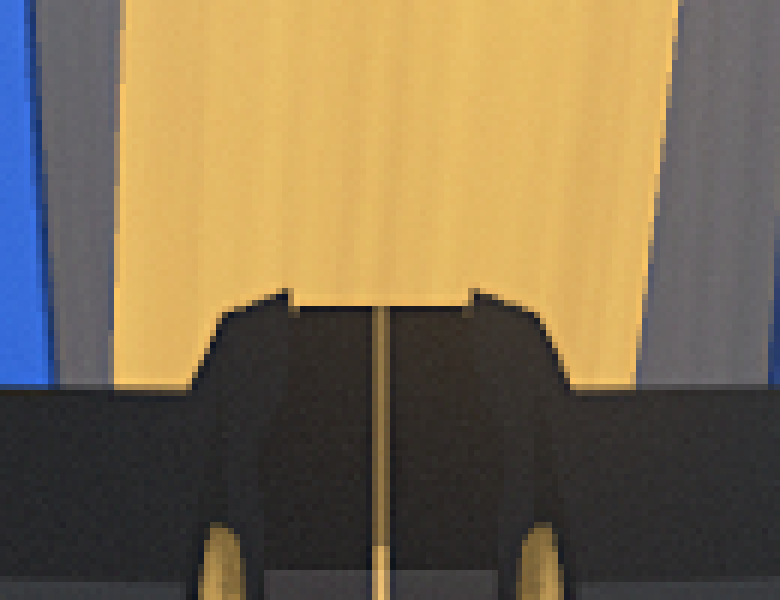

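Emit:
send_rows --moves '[0,0,0.0008,0,0,0,0,0,0.0016,0,0,0,0,0,0.0024,0,0,0,0,0,0.0032,0,0,0,0,0,0.004,0,0,0]'

```text
clock: 10.23
tool_pos: [0.6054, -0.1441, 0.0471]
eef_rot: [0.026, 1.0, 0.001, -0.001]
contact_force: [0.2, -0.1, -0.8]
opening: 0.006
```

Emit:
send_rows --moves '[0,0,0.0004,0,0,0,0,0,0.0008,0,0,0,0,0,0.0012,0,0,0,0,0,0.0016,0,0,0,0,0,0.0018,0,0,0]'

```text
clock: 10.65
tool_pos: [0.6054, -0.1441, 0.0453]
eef_rot: [0.026, 1.0, 0.001, -0.001]
contact_force: [0.5, -0.2, -0.5]
opening: 0.002
```

Emit:
send_rows --moves '[0,0,0.0002,0,0,0,0,0,0.0004,0,0,0,0,0,0.0006,0,0,0,0,0,0.0008,0,0,0,0,0,0.001,0,0,0]'

```text
clock: 11.07
tool_pos: [0.6055, -0.1441, 0.0443]
eef_rot: [0.026, 1.0, 0.001, -0.001]
contact_force: [0.5, -0.3, -0.6]
opening: 0.003
```

Emit:
send_rows --moves '[0,0,0.0002,0,0,0,0,0,0.0004,0,0,0,0,0,0.0006,0,0,0,0,0,0.0008,0,0,0,0,0,0.001,0,0,0]'

```text
clock: 11.48
tool_pos: [0.6055, -0.1441, 0.0432]
eef_rot: [0.026, 1.0, 0.001, -0.001]
contact_force: [0.1, -0.5, -0.5]
opening: 0.006
```

Emit:
send_rows --moves '[0,0,0.0002,0,0,0,0,0,0.0004,0,0,0,0,0,0.0005,0,0,0,0,0,0.0005,0,0,0,0,0,0.0005,0,0,0]'

```text
clock: 11.9
tool_pos: [0.6054, -0.1441, 0.0427]
eef_rot: [0.026, 1.0, 0.001, -0.001]
contact_force: [-0.1, -0.8, 0.0]
opening: 0.007
```

Emit:
send_rows --moves '[0,0,0.0002,0,0,0,0,0,0.0004,0,0,0,0,0,0.0005,0,0,0,0,0,0.0005,0,0,0,0,0,0.0005,0,0,0]'

```text
clock: 12.32
tool_pos: [0.6055, -0.1441, 0.0425]
eef_rot: [0.026, 1.0, 0.001, -0.001]
contact_force: [-1.5, 0.4, 4.6]
opening: 0.006
```

Emit:
send_rows --moves '[0,0,0.0002,0,0,0,0,0,0.0004,0,0,0,0,0,0.0005,0,0,0,0,0,0.0005,0,0,0,0,0,0.0005,0,0,0]'

```text
clock: 12.73
tool_pos: [0.6055, -0.1441, 0.0425]
eef_rot: [0.026, 1.0, 0.001, -0.001]
contact_force: [-1.5, -0.1, 6.3]
opening: 0.004
```

Emit:
send_rows --moves '[0,0,0.0002,0,0,0,0.0005,0,0.0002,0,0,0,0.0015,0,0.0002,0,0,0,0.003,0,0.0002,0,0,0,0.0045,0,0.0002,0,0,0]'

```text
clock: 13.15
tool_pos: [0.6017, -0.1438, 0.0425]
eef_rot: [0.026, 1.0, 0.001, 0.0]
contact_force: [0.4, 0.0, 3.0]
opening: 0.005
```

Emit:
send_rows --moves '[0.0016,0,0.0002,0,0,0,0.0032,0,0.0002,0,0,0,0.0048,0,0.0002,0,0,0,0.0064,0,0.0002,0,0,0,0.008,0,0.0002,0,0,0]'

```text
clock: 13.57
tool_pos: [0.5939, -0.1434, 0.0425]
eef_rot: [0.026, 1.0, 0.001, 0.0]
contact_force: [1.5, -0.3, 4.6]
opening: 0.007
```

```bash
cat >> h.py <<'E'
def shimw(p,zr=(.04,.056),z=.048,box=None):
    hsv=cv2.cvtColor(p["image"],cv2.COLOR_RGB2HSV);H,S,V=[hsv[...,k].astype(int) for k in range(3)]
    D=p["depth"];m=((H<8)|(H>172))&(S>130)&(V>80)
    ys,xs=np.where(m);P=np.array([fish(p,x,y,D[y,x]) for x,y in zip(xs,ys)])
    return P[(P[:,2]>zr[0])&(P[:,2]<zr[1])]
E
python3 -c "
from h import *
p=imaging.snapshot('wrist');save(p,'w6.png')
P=shimw(p);rr=cv2.minAreaRect((P[:,:2]*1000).astype(np.float32));print(len(P),rr,P[:,2].mean())
rel(.6058,-.1442,.05,-3)"
```

```text
1997 ((526.882080078125, -135.17514038085938), (50.354576110839844, 9.912531852722168), 83.03466033935547) 0.04859942983984958
t 13.62 pos [ 0.5935 -0.1433  0.0425] F [ 0.8106 -0.1612  5.3185] op 0.008
shift [-0.0123 -0.0002 -0.0075] rot [0.1093 0.0147 0.0208]
```

View pics/w6.png

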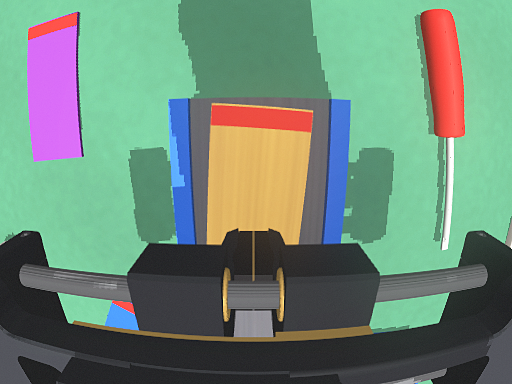

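Emit:
send_rows --moves '[0.0012,0,0.0,0,0,0,0.0028,0,0.0001,0,0,0,0.0044,0,0.0001,0,0,0,0.006,0,0.0001,0,0,0,0.0076,0,0.0001,0,0,0]'

```text
clock: 14.03
tool_pos: [0.5859, -0.143, 0.0425]
eef_rot: [0.026, 1.0, 0.001, 0.0]
contact_force: [1.5, -0.3, 5.3]
opening: 0.004
```

Emit:
send_rows --moves '[0.0008,0,-0.0002,0,0,0,0.0024,0,-0.0001,0,0,0,0.004,0,-0.0001,0,0,0,0.0056,0,-0.0001,0,0,0,0.0072,0,-0.0001,0,0,0]'

```text
clock: 14.45
tool_pos: [0.5784, -0.1426, 0.0425]
eef_rot: [0.026, 1.0, 0.001, 0.0]
contact_force: [1.0, 0.1, 3.4]
opening: 0.008
```

Emit:
send_rows --moves '[0.0016,0,-0.0001,0,0,0,0.0032,0,-0.0001,0,0,0,0.0048,0,-0.0001,0,0,0,0.0064,0,-0.0001,0,0,0,0.008,0,-0.0001,0,0,0]'

```text
clock: 14.87
tool_pos: [0.5701, -0.1422, 0.0425]
eef_rot: [0.026, 1.0, 0.001, 0.0]
contact_force: [1.2, -1.0, 3.2]
opening: 0.008
```

Emit:
send_rows --moves '[0.0016,0,0,0,0,0,0.0032,0,0,0,0,0,0.0048,0,0,0,0,0,0.0064,0,0,0,0,0,0.008,0,0,0,0,0]'

```text
clock: 15.28
tool_pos: [0.5619, -0.1417, 0.0425]
eef_rot: [0.026, 1.0, 0.001, 0.0]
contact_force: [1.3, 0.1, 3.1]
opening: 0.005
```

```bash
python3 -c "
from h import *
p=imaging.snapshot('wrist');save(p,'w7.png')
P=shimw(p);rr=cv2.minAreaRect((P[:,:2]*1000).astype(np.float32));print(len(P),rr,P[:,2].mean())
rel(.6058,-.1442,.05,-3)"
```

```text
1986 ((495.1017761230469, -133.37240600585938), (49.852081298828125, 10.02996826171875), 82.7967758178711) 0.048602766425262546
t 15.33 pos [ 0.5615 -0.1417  0.0425] F [ 0.8275 -0.2537  2.0796] op 0.004
shift [-0.0443 -0.0002 -0.0075] rot [ 0.1054 -0.0325  0.0186]
```

View pics/w7.png

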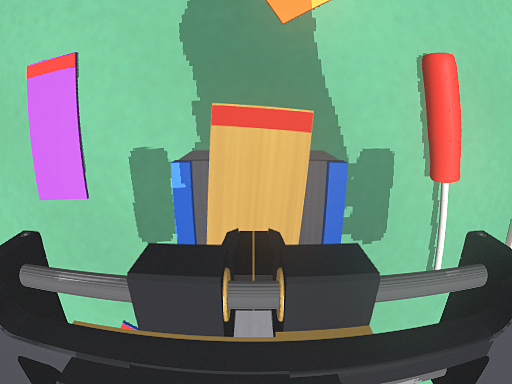

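Emit:
send_rows --moves '[0.0014,0,0.0001,0,0,0,0.003,0,0.0001,0,0,0,0.0046,0,0.0001,0,0,0,0.0062,0,0.0001,0,0,0,0.0078,0,0.0001,0,0,0]'

```text
clock: 15.75
tool_pos: [0.5537, -0.1413, 0.0425]
eef_rot: [0.026, 1.0, 0.001, -0.0]
contact_force: [1.6, -0.2, 4.1]
opening: 0.001
```

Emit:
send_rows --moves '[0.0015,0,0,0,0,0,0.003,0,0,0,0,0,0.0042,0,0,0,0,0,0.005,0,0,0,0,0,0.0052,0,0,0,0,0]'

```text
clock: 16.17
tool_pos: [0.5484, -0.1411, 0.0425]
eef_rot: [0.026, 1.0, 0.001, -0.0]
contact_force: [1.2, -0.3, 4.3]
opening: 0.008
```

```bash
python3 -c "
from h import *
p=imaging.snapshot('wrist');save(p,'w8.png')
P=shimw(p);rr=cv2.minAreaRect((P[:,:2]*1000).astype(np.float32));print(len(P),rr,P[:,2].mean())
rel(.6058,-.1442,.05,-3)
D=p['depth']
# tray front edge: deck pixels dark gray left/right of shim
for u in (200,203,318,324):
  col=[(v,*np.round(fish(p,u,v,D[v,u])*1000,1)) for v in range(120,240)]
  c=[w for w in col if 43<w[3]<47.0]
  print(u,c[0],c[-1])
"
```

```text
1987 ((481.542236328125, -132.6938934326172), (49.62777328491211, 9.909629821777344), 82.76586151123047) 0.048594405501411905
t 16.22 pos [ 0.5484 -0.1411  0.0425] F [ 0.6831 -0.5841  4.5271] op 0.004
shift [-0.0575 -0.0001 -0.0075] rot [ 0.101  -0.0274  0.0188]
200 (185, np.float64(514.8), np.float64(-166.9), np.float64(43.7)) (239, np.float64(545.4), np.float64(-170.1), np.float64(44.7))
203 (185, np.float64(514.8), np.float64(-165.2), np.float64(44.1)) (239, np.float64(545.1), np.float64(-168.2), np.float64(45.5))
318 (185, np.float64(517.9), np.float64(-104.4), np.float64(44.0)) (239, np.float64(548.9), np.float64(-104.1), np.float64(45.1))
324 (185, np.float64(518.1), np.float64(-101.0), np.float64(43.8)) (219, np.float64(536.3), np.float64(-101.4), np.float64(46.9))
```

View pics/w8.png

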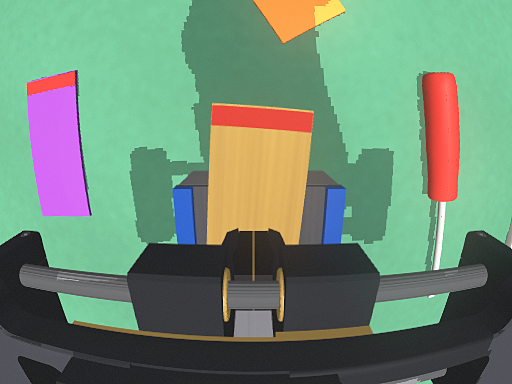

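Emit:
send_rows --moves '[0,0,-0.0005,0,0,0,0,0,-0.002,0,0,0,0,0,-0.006,0,0,0,0,0,-0.018,0,0,0,0,0,-0.035,0,0,0]'

```text
clock: 16.63
tool_pos: [0.547, -0.1409, 0.0773]
eef_rot: [0.026, 1.0, 0.001, -0.002]
contact_force: [0.1, 0.2, -0.2]
opening: 0.011
```

Emit:
send_rows --moves '[0.008,0,-0.01,0,0,1,0.02,0,-0.012,0,0,2,0.034,0.001,-0.012,0,0,3,0.046,0.002,-0.012,0,0,4,0.05,0.003,-0.012,0,0,4]' --claw -1

```text
clock: 17.05
tool_pos: [0.4944, -0.1356, 0.0902]
eef_rot: [0.062, 0.998, 0.001, -0.003]
contact_force: [-0.5, -0.1, -0.6]
opening: 0.358
```

Emit:
send_rows --moves '[0,0,0,0,0,0,0,0,0,0,0,0,0,0,0,0,0,0,0,0,0,0,0,0,0,0,0,0,0,0]'

```text
clock: 17.47
tool_pos: [0.495, -0.1356, 0.0902]
eef_rot: [0.062, 0.998, 0.001, -0.003]
contact_force: [0.1, 0.3, 0.4]
opening: 0.734
```

```bash
python3 -c "
from h import *
p=imaging.snapshot('wrist');save(p,'w9.png')
P=shimw(p);rr=cv2.minAreaRect((P[:,:2]*1000).astype(np.float32));print(len(P),rr,P[:,2].mean())
rel(.4955,-.1345,.05,-7.2)
D=p['depth']
for u in range(120,400,20):
  for v in range(200,260):
    w=fish(p,u,v,D[v,u])
    if w[2]>.07: print(u,v,np.round(w,4));break
"
```

```text
1009 ((481.8037109375, -132.7812957763672), (49.56239318847656, 10.114983558654785), 83.30306243896484) 0.04863554205133322
t 17.52 pos [ 0.4948 -0.1356  0.0901] F [-0.155  -0.0403  0.4227] op 0.782
shift [-0.0008  0.0011  0.0401] rot [ 0.057  -0.3615  0.1406]
120 214 [ 0.4262 -0.1267  0.2429]
160 238 [ 0.4796 -0.1801  0.111 ]
180 230 [ 0.4815 -0.1731  0.0975]
220 251 [ 0.4262 -0.1267  0.2429]
300 249 [ 0.4262 -0.1267  0.2429]
320 230 [ 0.4908 -0.0982  0.0973]
340 233 [ 0.4911 -0.0888  0.1041]
360 254 [ 0.4912 -0.0863  0.1291]
380 200 [ 0.4262 -0.1267  0.2429]
```

View pics/w9.png

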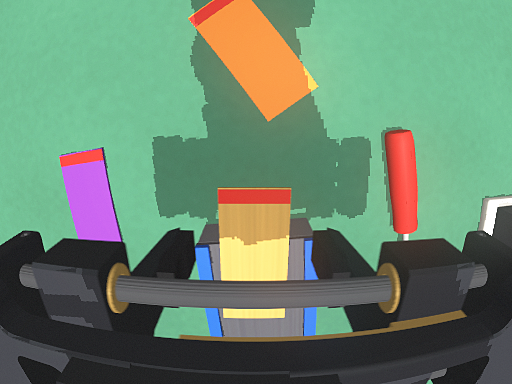

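Emit:
send_rows --moves '[0,0.001,0.008,0,-0.1,0.1,0,0.001,0.02,0,-0.2,0.1,0,0.001,0.034,0,-0.3,0.1,0,0.001,0.046,0,-0.3,0.1,0,0.001,0.052,0,-0.3,0.1]'

```text
clock: 17.93
tool_pos: [0.494, -0.1341, 0.0364]
eef_rot: [0.062, 0.998, 0.001, -0.001]
contact_force: [0.2, 0.3, 0.8]
opening: 0.999
```

Emit:
send_rows --moves '[0,0,0.003,0,0,0,0,0,0.007,0,0,0,0,0,0.011,0,0,0,0,0,0.014,0,0,0,0,0,0.0155,0,0,0]'

```text
clock: 18.35
tool_pos: [0.4941, -0.1342, 0.0208]
eef_rot: [0.062, 0.998, 0.001, -0.001]
contact_force: [0.2, -0.6, -1.0]
opening: 1.003
```

```bash
python3 -c "
from h import *
p=imaging.snapshot('wrist');save(p,'w10.png')
P=shimw(p,z=.048);rr=cv2.minAreaRect((P[:,:2]*1000).astype(np.float32));print(len(P),rr,P[:,2].mean())
rel(.4955,-.1345,.022,-7.0)
"
```

```text
2021 ((481.460693359375, -132.65858459472656), (49.59315872192383, 10.33212661743164), 83.05327606201172) 0.048662867908702896
t 18.4 pos [ 0.494  -0.1341  0.0207] F [ 0.7797 -0.1524 -0.0866] op 1.002
shift [-0.0015 -0.0002 -0.0013] rot [ 0.0649 -0.1682 -0.1357]
```

View pics/w10.png

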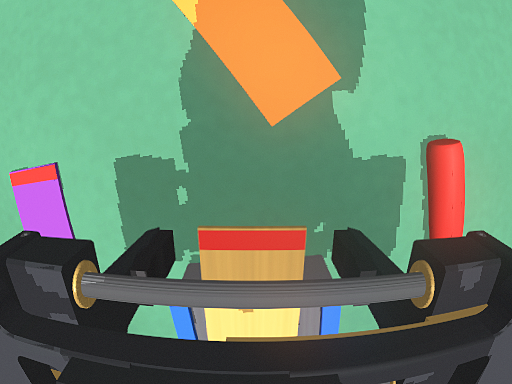

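Emit:
send_rows --moves '[-0.001,0,-0.001,0,-0.2,-0.1,-0.001,0,-0.001,0,-0.2,-0.1,-0.001,0,-0.001,0,-0.2,-0.1,-0.001,0,-0.001,0,-0.2,-0.1,-0.001,0,-0.001,0,-0.2,-0.1]' --claw 1 --grip_force 30

```text
clock: 18.82
tool_pos: [0.4951, -0.1343, 0.0218]
eef_rot: [0.061, 0.998, 0.001, 0.0]
contact_force: [-0.3, -0.6, -0.3]
opening: 0.643
```

Emit:
send_rows --moves '[0,0,0,0,0,0,0,0,0,0,0,0,0,0,0,0,0,0,0,0,0,0,0,0,0,0,0,0,0,0]'

```text
clock: 19.23
tool_pos: [0.4951, -0.1343, 0.0219]
eef_rot: [0.061, 0.998, 0.001, 0.001]
contact_force: [-0.2, -0.2, 1.7]
opening: 0.553
```

```bash
python3 -c "
from h import *
p=imaging.snapshot('wrist');save(p,'w11.png')
P=shimw(p,z=.048);rr=cv2.minAreaRect((P[:,:2]*1000).astype(np.float32));print(len(P),rr,P[:,2].mean())
rel(.4955,-.1345,.022,-7.0)
"
```

```text
2092 ((481.7749938964844, -132.20822143554688), (52.282081604003906, 11.04633903503418), 83.11062622070312) 0.04857136486193024
t 19.28 pos [ 0.4951 -0.1343  0.0218] F [0.009  0.0962 1.1788] op 0.551
shift [-0.0004 -0.0001 -0.0002] rot [ 0.0637  0.0514 -0.0433]
```

View pics/w11.png

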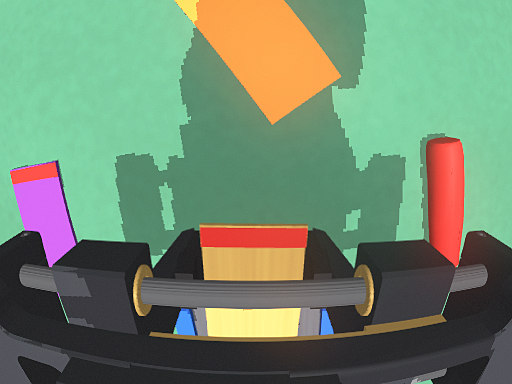

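Emit:
send_rows --moves '[0,0,-0.0005,0,0,0,0,0,-0.0015,0,0,0,0,0,-0.003,0,0,0,0,0,-0.005,0,0,0,0,0,-0.007,0,0,0]'

```text
clock: 19.7
tool_pos: [0.495, -0.1343, 0.029]
eef_rot: [0.061, 0.998, 0.001, 0.0]
contact_force: [0.0, 0.2, -1.8]
opening: 0.556
```

Emit:
send_rows --moves '[0,0,-0.002,0,0,0,0,0,-0.005,0,0,0,0,0,-0.01,0,0,0,0,0,-0.016,0,0,0,0,0,-0.022,0,0,0]'

```text
clock: 20.12
tool_pos: [0.4949, -0.1344, 0.0516]
eef_rot: [0.061, 0.998, 0.0, 0.0]
contact_force: [0.3, 0.3, -2.1]
opening: 0.553
```

```bash
cat >> h.py <<'E'
def plane(p,zlo=.03,zhi=.16,near=0.09):
    """fit plane to visible brass/red of held shim near tool"""
    hsv=cv2.cvtColor(p["image"],cv2.COLOR_RGB2HSV);H,S,V=[hsv[...,k].astype(int) for k in range(3)]
    D=p["depth"];s=r.get_state();t=s["tool_pos"]
    def pts(m):
        ys,xs=np.where(m);k=[(x,y) for x,y in zip(xs,ys) if D[y,x]>0]
        P=np.array([fish(p,x,y,D[y,x]) for x,y in k]);
        return P[(np.hypot(P[:,0]-t[0],P[:,1]-t[1])<near)&(abs(P[:,2]-t[2]-.026)<.02)]
    red=((H<8)|(H>172))&(S>130)&(V>80)
    Pr=pts(red);Pb=pts((H>12)&(H<30)&(S>60)&(V>90));P=np.vstack([Pr,Pb])
    c=np.median(P,0)
    for _ in range(4):
        A=np.c_[P[:,:2]-c[:2],np.ones(len(P))];k=np.linalg.lstsq(A,P[:,2],rcond=None)[0];e=P[:,2]-A@k;P=P[abs(e)<.003]
    print("n",len(Pr),len(Pb),"slope dz/dx,dy deg",np.degrees(np.arctan(k[:2])),"z at",c[:2],k[2])
    rr=cv2.minAreaRect((Pr[:,:2]*1000).astype(np.float32));print("band",rr,"z",Pr[:,2].mean())
E
python3 -c "
from h import *
p=imaging.snapshot('wrist');save(p,'w12.png')
plane(p)
rel(.4955,-.1345,.022,-7.0)
print(r.get_state()['moment'])
"
```

```text
n 2079 6108 slope dz/dx,dy deg [-1.1182  0.1121] z at [ 0.4948 -0.1347] 0.07812034836948471
band ((481.5880126953125, -132.24038696289062), (52.50425720214844, 10.984000205993652), 81.88459014892578) z 0.07858639174178965
t 20.17 pos [ 0.4955 -0.1346  0.0526] F [ 0.6097 -0.1454 -0.5448] op 0.553
shift [0.0001 0.     0.0306] rot [ 0.053   0.131  -0.0557]
[-0.0191  0.0047 -0.0333]
```

View pics/w12.png

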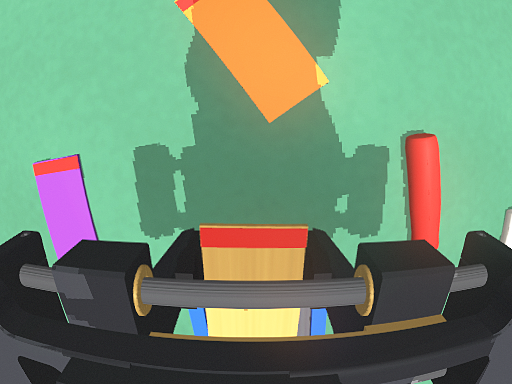

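Emit:
send_rows --moves '[0.001,0.003,-0.004,0,-0.1,-0.2,0.002,0.01,-0.009,0,-0.2,-0.4,0.004,0.022,-0.014,0,-0.4,-0.6,0.006,0.037,-0.018,0,-0.6,-0.8,0.009,0.053,-0.02,0,-0.8,-1]'

```text
clock: 20.58
tool_pos: [0.4933, -0.08, 0.0734]
eef_rot: [0.053, 0.999, 0.0, 0.009]
contact_force: [1.4, 0.7, -0.6]
opening: 0.548
```

Emit:
send_rows --moves '[0.003,0.017,0,0,0,-0.2,0.006,0.034,0,0,0,-0.4,0.009,0.051,0,0,0,-0.6,0.012,0.068,0,0,0,-0.8,0.015,0.085,0,0,0,-1]'

```text
clock: 21.0
tool_pos: [0.4871, 0.0078, 0.0736]
eef_rot: [0.044, 0.999, 0.0, 0.009]
contact_force: [0.1, 0.7, -0.5]
opening: 0.551
```

Emit:
send_rows --moves '[0.003,0.017,0,0,0,-0.2,0.006,0.034,0,0,0,-0.4,0.009,0.051,0,0,0,-0.6,0.012,0.068,0,0,0,-0.8,0.015,0.083,0,0,0,-1]'

```text
clock: 21.42
tool_pos: [0.4789, 0.0941, 0.0738]
eef_rot: [0.034, 0.999, 0.001, 0.009]
contact_force: [0.1, -0.1, -1.2]
opening: 0.556
```

```bash
python3 -c "
from h import *
rel(.481,.165,.06,-3.8)
"
```

```text
t 21.42 pos [0.4789 0.0941 0.0738] F [ 0.0999 -0.0901 -1.2394] op 0.556
shift [0.003  0.0709 0.0139] rot [ 0.116   1.0271 -0.0852]
```

Emit:
send_rows --moves '[0.001,0.016,0,0,0,0,0.002,0.032,0,0,0,0,0.003,0.048,0.001,0,0,0,0.003,0.062,0.002,0,0,-0.1,0.003,0.07,0.002,0,0,-0.1]'

```text
clock: 21.83
tool_pos: [0.4802, 0.1673, 0.0721]
eef_rot: [0.031, 0.999, 0.002, 0.009]
contact_force: [0.4, -0.2, -1.5]
opening: 0.553
```

Emit:
send_rows --moves '[0,0.001,0.001,0,0,0,0,0.001,0.002,0,0,0,0,0.001,0.002,0,0,0,0,0.001,0.002,0,0,0,0,0.001,0.002,0,0,0]'

```text
clock: 22.25
tool_pos: [0.4803, 0.1671, 0.0701]
eef_rot: [0.032, 0.999, 0.001, 0.009]
contact_force: [0.5, -0.5, -0.3]
opening: 0.549
```

```bash
python3 -c "
from h import *
p=imaging.snapshot('wrist');save(p,'w13.png')
plane(p)
rel(.481,.165,.06,-3.8)
p=imaging.snapshot('top');save(p,'t13.png')
i=cv2.imread('pics/t13.png')[150:260,140:280];cv2.imwrite('pics/t13c.png',cv2.resize(i,None,fx=5,fy=5))
p=imaging.snapshot('scene')
i=p['image'][190:290,220:340,::-1];cv2.imwrite('pics/s13c.png',cv2.resize(i,None,fx=5,fy=5))
"
```

```text
n 2076 6107 slope dz/dx,dy deg [-0.1579  0.1126] z at [0.4797 0.1669] 0.09656536441613307
band ((466.38897705078125, 168.16587829589844), (52.70921325683594, 10.993602752685547), 86.41789245605469) z 0.09680289159133389
t 22.3 pos [0.4803 0.1672 0.0701] F [-1.0375 -0.116  -1.4317] op 0.552
shift [-0.0006 -0.0022  0.0101] rot [0.1947 1.0252 0.1241]
```

View pics/w13.png

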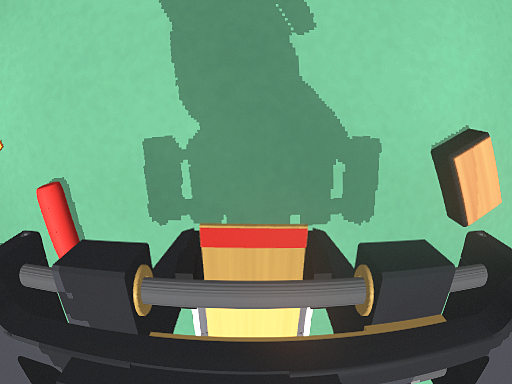

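View pics/t13c.png

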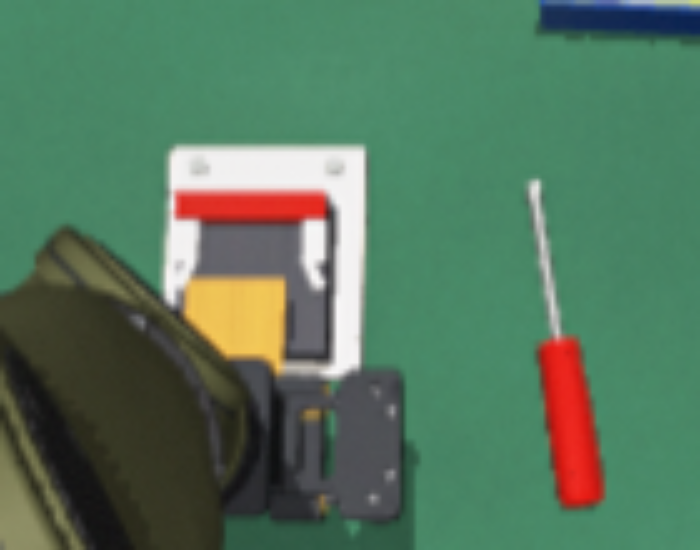

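View pics/s13c.png

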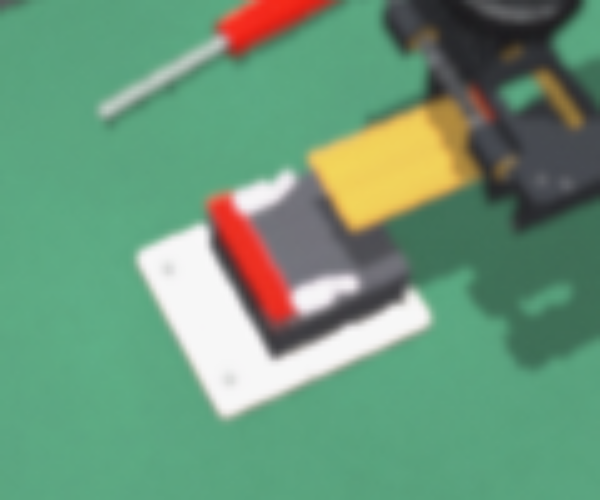

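```bash
cat >> h.py <<'E'
def topfit(p,m,box,z,zr=None):
    u0,v0,u1,v1=box;D=p["depth"];P=[]
    for y in range(v0,v1):
        for x in range(u0,u1):
            if m[y,x]:
                if zr is not None:
                    w=unproj(p,x,y,D[y,x])
                    if not zr[0]<w[2]<zr[1]: continue
                P.append(ray_z(p,x,y,z)[:2])
    P=np.array(P,np.float32)*1000
    return P,cv2.minAreaRect(P)
def hsvm(p):
    hsv=cv2.cvtColor(p["image"],cv2.COLOR_RGB2HSV);H,S,V=[hsv[...,k].astype(int) for k in range(3)]
    return ((H<8)|(H>172))&(S>130)&(V>80),(H>12)&(H<30)&(S>100)&(V>90),(S<40)&(V>170)
NO=np.array([571.7,159.0]);NY=np.radians(-3.8)
def loc(x,y):
    d=np.array([x,y])-NO;return np.array([d[0]*np.cos(NY)+d[1]*np.sin(NY),-d[0]*np.sin(NY)+d[1]*np.cos(NY)])
E
python3 -c "
from h import *
p=imaging.snapshot('top')
red,br,wh=hsvm(p)
P,rr=topfit(p,br,(170,195,215,240),.0965,(.085,.105));print(len(P),rr)
c=P.mean(0)
L=np.array([loc(*q) for q in P]);print('shim local x',L[:,0].min(),L[:,0].max(),'y',np.percentile(L[:,1],[0,2,50,98,100]))
for k in range(int(L[:,0].min()),int(L[:,0].max()),5):
  q=L[(L[:,0]>=k)&(L[:,0]<k+5)];print(k,q[:,1].min().round(1),q[:,1].max().round(1))
P,rr=topfit(p,red,(170,180,215,202),.064,(.058,.07));print('stop',rr,loc(*rr[0]))
# stop face
L=np.array([loc(*q) for q in P]);print('stop local x',np.percentile(L[:,0],[2,98]),'y',np.percentile(L[:,1],[1,99]))
P,rr=topfit(p,wh,(165,175,220,240),.058,(.053,.062));L=np.array([loc(*q) for q in P])
for s in (-1,1):
  q=L[(L[:,1]*s>0)];print('cheek',s,len(q))
  for k in range(-6,36,5):
    z=q[(q[:,0]>=k)&(q[:,0]<k+5)]
    if len(z): print(k,z[:,1].min().round(1),z[:,1].max().round(1))
"
```

```text
275 ((546.7650756835938, 161.196044921875), (52.1859130859375, 45.80192184448242), 81.40681457519531)
shim local x -49.89037355980953 -1.4522775655923432 y [-24.1969 -23.7554  -2.9395  24.589   25.1788]
-49 -21.8 -19.2
-44 -24.2 3.6
-39 -24.0 8.9
-34 -23.9 14.1
-29 -23.7 21.9
-24 -23.6 24.6
-19 -23.4 24.9
-14 -23.2 25.1
-9 -23.1 25.2
-4 7.6 20.3
stop ((613.4808349609375, 156.68661499023438), (77.11426544189453, 10.814501762390137), 86.20673370361328) [41.8423  0.4607]
stop local x [36.4323 47.253 ] y [-37.9883  38.8471]
cheek -1 48
-1 -38.3 -33.0
4 -38.2 -32.8
9 -35.4 -30.0
14 -37.9 -29.9
19 -37.8 -29.8
24 -37.7 -29.6
29 -37.5 -29.5
34 -37.4 -29.4
cheek 1 52
-1 35.5 38.3
4 33.2 38.4
9 30.7 36.0
14 28.3 39.0
19 28.5 39.1
24 28.6 39.3
29 28.8 39.6
34 29.0 39.7
```

Emit:
send_rows --moves '[0,-0.001,0.003,0,0,0.1,0,-0.0012,0.01,0,0,0.1,0,-0.0012,0.019,0,0,0.1,0,-0.0012,0.027,0,0,0.1,0,-0.0012,0.031,0,0,0.1]'

```text
clock: 22.87
tool_pos: [0.4802, 0.1665, 0.0375]
eef_rot: [0.032, 0.999, 0.001, 0.008]
contact_force: [-0.7, -0.9, -1.0]
opening: 0.55
```

Emit:
send_rows --moves '[0,0,0.001,0,0,0,0,0,0.002,0,0,0,0,0,0.003,0,0,0,0,0,0.004,0,0,0,0,0,0.005,0,0,0]'

```text
clock: 23.28
tool_pos: [0.4805, 0.1666, 0.0327]
eef_rot: [0.032, 0.999, 0.001, 0.009]
contact_force: [-0.6, 0.3, -1.7]
opening: 0.55
```

```bash
python3 -c "
from h import *
p=imaging.snapshot('wrist');plane(p)
rel(.481,.165,.0265,-3.8)
p=imaging.snapshot('scene')
i=p['image'][190:290,220:340,::-1];cv2.imwrite('pics/s14c.png',cv2.resize(i,None,fx=5,fy=5))
"
```

```text
n 2080 6052 slope dz/dx,dy deg [-0.1948  0.1426] z at [0.4798 0.1665] 0.05917697880041707
band ((466.6756286621094, 167.9599609375), (52.4644660949707, 11.057063102722168), 86.16503143310547) z 0.059426901110395586
t 23.33 pos [0.4804 0.1666 0.0326] F [ 0.6457  0.0724 -1.0901] op 0.552
shift [-0.0006 -0.0016  0.0061] rot [0.1862 0.9544 0.0831]
```

View pics/s14c.png

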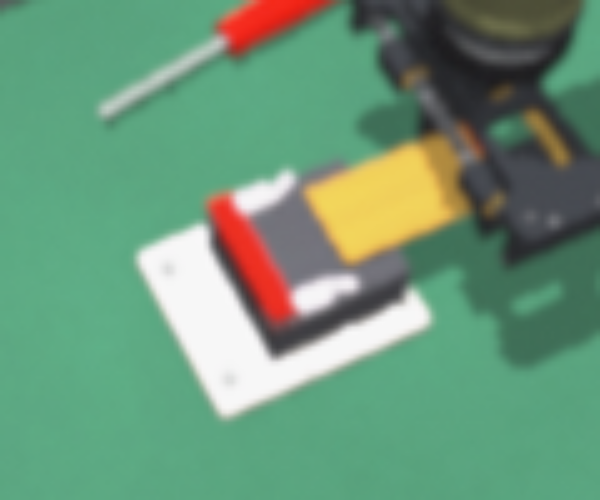

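Emit:
send_rows --moves '[0,-0.0003,0.0007,0,0,0,0,-0.0006,0.0014,0,0,0,0,-0.0006,0.0021,0,0,0,0,-0.0006,0.0028,0,0,0,0,-0.0006,0.0035,0,0,0]'

```text
clock: 23.8
tool_pos: [0.4804, 0.166, 0.0291]
eef_rot: [0.032, 0.999, 0.001, 0.008]
contact_force: [0.5, 0.7, -0.9]
opening: 0.552
```

Emit:
send_rows --moves '[0,0,0.0003,0,0,0,0,0,0.0006,0,0,0,0,0,0.0009,0,0,0,0,0,0.0012,0,0,0,0,0,0.0014,0,0,0]'

```text
clock: 24.22
tool_pos: [0.4804, 0.166, 0.0277]
eef_rot: [0.032, 0.999, 0.001, 0.008]
contact_force: [-0.1, 0.3, -1.5]
opening: 0.551
```

Emit:
send_rows --moves '[0,0,0.0001,0,0,0,0,0,0.0002,0,0,0,0,0,0.0003,0,0,0,0,0,0.0004,0,0,0,0,0,0.0005,0,0,0]'

```text
clock: 24.63
tool_pos: [0.4805, 0.166, 0.0272]
eef_rot: [0.032, 0.999, 0.001, 0.008]
contact_force: [0.2, -0.4, -2.4]
opening: 0.55
```

Emit:
send_rows --moves '[0,0,0.0001,0,0,0,0,0,0.0002,0,0,0,0,0,0.0003,0,0,0,0,0,0.0004,0,0,0,0,0,0.0005,0,0,0]'

```text
clock: 25.05
tool_pos: [0.4805, 0.166, 0.0267]
eef_rot: [0.033, 0.999, 0.001, 0.008]
contact_force: [0.4, 1.3, -1.8]
opening: 0.551
```

Emit:
send_rows --moves '[0,0,0.0001,0,0,0,0,0,0.0002,0,0,0,0,0,0.0003,0,0,0,0,0,0.0004,0,0,0,0,0,0.0005,0,0,0]'

```text
clock: 25.47
tool_pos: [0.4805, 0.166, 0.0262]
eef_rot: [0.032, 0.999, 0.001, 0.008]
contact_force: [-0.7, 0.3, -0.9]
opening: 0.553
```

Emit:
send_rows --moves '[0,0,0.0001,0,0,0,0,0,0.0002,0,0,0,0,0,0.0003,0,0,0,0,0,0.0004,0,0,0,0,0,0.0004,0,0,0]'

```text
clock: 25.88
tool_pos: [0.4805, 0.166, 0.0258]
eef_rot: [0.032, 0.999, 0.001, 0.008]
contact_force: [-0.3, -0.7, -0.2]
opening: 0.554
```

Emit:
send_rows --moves '[0,0,0.0001,0,0,0,0,0,0.0002,0,0,0,0,0,0.0003,0,0,0,0,0,0.0003,0,0,0,0,0,0.0003,0,0,0]'

```text
clock: 26.3
tool_pos: [0.4805, 0.166, 0.0255]
eef_rot: [0.032, 0.999, 0.001, 0.008]
contact_force: [0.7, 0.0, -0.5]
opening: 0.547
```

```bash
python3 -c "
from h import *
p=imaging.snapshot('wrist');plane(p)
rel(.481,.165,.0265,-3.8);print(r.get_state()['moment'])
"
```

```text
n 2091 6071 slope dz/dx,dy deg [ 1.3026 -0.0134] z at [0.4798 0.166 ] 0.05197737154957826
band ((466.7696228027344, 167.2313232421875), (52.69835662841797, 11.027698516845703), 85.75942993164062) z 0.05188156569329362
t 26.35 pos [0.4805 0.166  0.0255] F [-0.2807  0.5336 -0.0886] op 0.55
shift [-0.0006 -0.001  -0.001 ] rot [0.1847 0.9598 0.0802]
[-0.0001  0.055  -0.008 ]
```

Emit:
send_rows --moves '[0,0,-0.0004,0,0.3,0,0,0,-0.0008,0,0.6,0,0,0,-0.0012,0,0.9,0,0,0,-0.0016,0,1.2,0,0,0,-0.0017,0,1.4,0]'

```text
clock: 26.77
tool_pos: [0.4807, 0.166, 0.0272]
eef_rot: [0.033, 0.999, 0.002, -0.004]
contact_force: [-0.0, 0.3, -0.7]
opening: 0.553
```

```bash
python3 -c "
from h import *
p=imaging.snapshot('wrist');plane(p)
rel(.481,.165,.0265,-3.8);print(r.get_state()['moment'])
p=imaging.snapshot('scene')
i=p['image'][190:290,220:340,::-1];cv2.imwrite('pics/s15c.png',cv2.resize(i,None,fx=5,fy=5))
"
```

```text
n 2083 6061 slope dz/dx,dy deg [-0.2867  0.1556] z at [0.4807 0.166 ] 0.05374507669321546
band ((467.4070129394531, 167.12046813964844), (52.208675384521484, 10.811858177185059), 86.00397491455078) z 0.05402320645441608
t 26.82 pos [0.4808 0.1659 0.0272] F [ 0.1886  0.1516 -0.1993] op 0.549
shift [-0.0002 -0.0009  0.0007] rot [ 0.2001 -0.4473  0.0506]
[ 0.0399 -0.0298 -0.0302]
```

View pics/s15c.png

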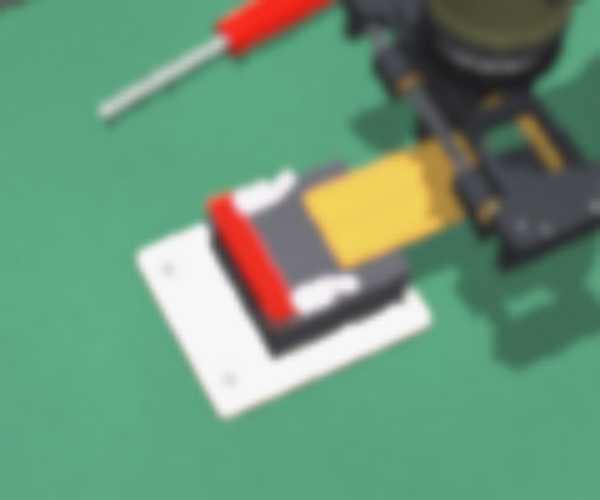

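```bash
cat >> h.py <<'E'
def lat(p,z=.053):
    red,br,wh=hsvm(p)
    P,rr=topfit(p,br,(170,185,220,245),z,(z-.008,z+.008))
    L=np.array([loc(*q) for q in P]);print('shim n',len(P),'xmax',L[:,0].max(),'rect',rr)
    for k in range(-45,36,5):
        q=L[(L[:,0]>=k)&(L[:,0]<k+5)]
        if len(q): print(k,q[:,1].min().round(1),q[:,1].max().round(1))
E
python3 -c "
from h import *
p=imaging.snapshot('top');lat(p)
i=p['image'][170:250,160:240,::-1];cv2.imwrite('pics/t15c.png',cv2.resize(i,None,fx=7,fy=7,interpolation=cv2.INTER_CUBIC))
"
```

```text
shim n 207 xmax -1.8250396626209593 rect ((547.3345947265625, 160.60647583007812), (51.23958206176758, 45.16742706298828), 86.22238159179688)
-45 -23.2 -23.1
-40 -25.6 -7.1
-35 -25.5 -1.7
-30 -25.3 3.8
-25 -25.2 9.2
-20 -25.0 14.7
-15 -24.8 20.1
-10 -24.8 25.6
-5 -24.6 23.2
```

View pics/t15c.png

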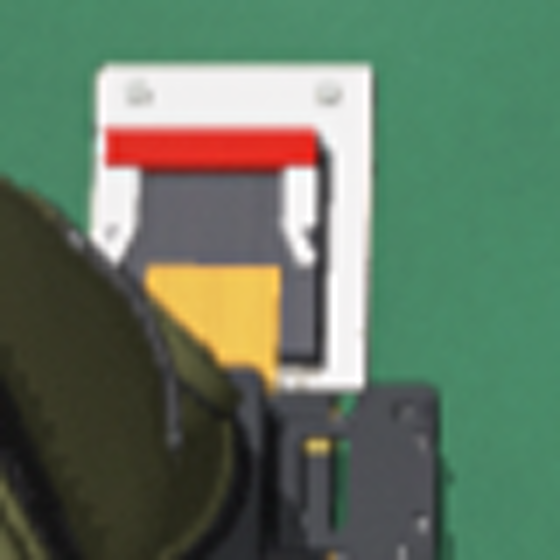

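Emit:
send_rows --moves '[-0.0008,0,0,0,0,0,-0.002,0,0,0,0,0,-0.0035,0,0,0,0,0,-0.005,0,0,0,0,0,-0.0065,0,0,0,0,0]'

```text
clock: 27.33
tool_pos: [0.4874, 0.1655, 0.0271]
eef_rot: [0.033, 0.999, 0.002, -0.004]
contact_force: [-0.1, -0.2, -0.1]
opening: 0.551
```

Emit:
send_rows --moves '[-0.0015,0,0,0,0,0,-0.003,0,0,0,0,0,-0.0045,0,0,0,0,0,-0.006,0,0,0,0,0,-0.0075,0,0,0,0,0]'

```text
clock: 27.75
tool_pos: [0.495, 0.165, 0.0271]
eef_rot: [0.033, 0.999, 0.002, -0.004]
contact_force: [-0.4, -1.0, -1.1]
opening: 0.551
```

```bash
python3 -c "
from h import *
p=imaging.snapshot('wrist');plane(p)
rel(.516,.1627,.0272,-3.8)
p=imaging.snapshot('top');lat(p)
i=p['image'][170:250,160:240,::-1];cv2.imwrite('pics/t16c.png',cv2.resize(i,None,fx=7,fy=7,interpolation=cv2.INTER_CUBIC))
"
```

```text
n 2095 6111 slope dz/dx,dy deg [-0.1533  0.1406] z at [0.4951 0.1651] 0.05355020619027144
band ((481.67950439453125, 166.26010131835938), (52.5054931640625, 11.061935424804688), 85.65340423583984) z 0.05380029271639832
t 27.8 pos [0.4954 0.165  0.0271] F [ 0.8476 -0.8083 -0.953 ] op 0.55
shift [-0.0207 -0.0009 -0.0002] rot [ 0.2034 -0.3953  0.0462]
shim n 168 xmax 14.315259510593458 rect ((563.0693359375, 156.11895751953125), (42.51618194580078, 46.74987030029297), 87.92425537109375)
-35 -25.4 -25.4
-30 -25.3 -22.6
-25 -25.2 -17.2
-20 -25.0 -6.4
-15 -24.8 -3.7
-10 -24.8 1.8
-5 -24.6 7.3
0 -24.4 12.8
5 -24.3 15.6
10 -24.1 18.5
```

View pics/t16c.png

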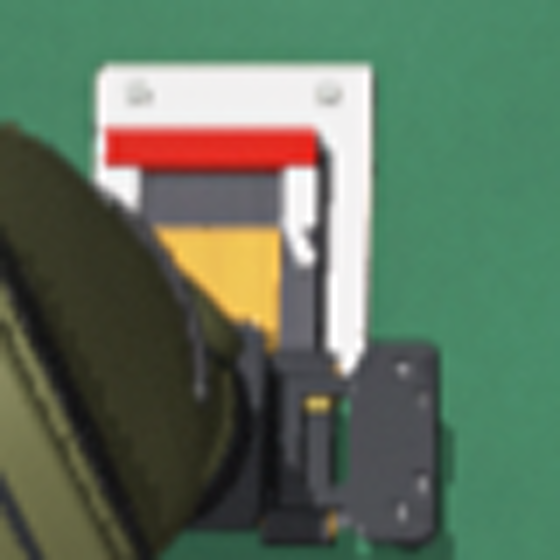

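Emit:
send_rows --moves '[-0.0012,0.0002,0,0,0,0,-0.0027,0.0004,0,0,0,0,-0.0042,0.0006,0,0,0,0,-0.0057,0.0007,0,0,0,0,-0.0072,0.0007,0,0,0,0]'

```text
clock: 28.27
tool_pos: [0.5027, 0.1653, 0.027]
eef_rot: [0.033, 0.999, 0.002, -0.003]
contact_force: [-0.4, -0.3, -0.5]
opening: 0.553
```

Emit:
send_rows --moves '[-0.0015,0,0,0,0,0,-0.003,0,0,0,0,0,-0.0043,0,0,0,0,0,-0.0054,0,0,0,0,0,-0.0061,0,0,0,0,0]'

```text
clock: 28.68
tool_pos: [0.509, 0.1649, 0.027]
eef_rot: [0.033, 0.999, 0.002, -0.003]
contact_force: [-0.9, -0.1, -0.8]
opening: 0.549
```

```bash
python3 -c "
from h import *
p=imaging.snapshot('wrist');plane(p)
rel(.516,.1627,.0272,-3.8)
p=imaging.snapshot('top');lat(p)
p=imaging.snapshot('scene')
i=p['image'][205:275,235:325,::-1];cv2.imwrite('pics/s17c.png',cv2.resize(i,None,fx=8,fy=8,interpolation=cv2.INTER_CUBIC))
"
```

```text
n 2091 6109 slope dz/dx,dy deg [-0.0802  0.1039] z at [0.509  0.1648] 0.053477519462692975
band ((495.6583251953125, 166.09686279296875), (52.79660415649414, 10.689168930053711), 85.99539947509766) z 0.05369082056101939
t 28.73 pos [0.5091 0.1648 0.027 ] F [ 0.2581 -0.5289  0.0489] op 0.549
shift [-0.0071 -0.0017 -0.0002] rot [ 0.2137 -0.3812  0.0411]
shim n 134 xmax 27.84866216069585 rect ((577.230224609375, 151.65443420410156), (34.618812561035156, 43.46327209472656), 87.92426300048828)
-20 -24.9 -22.3
-15 -24.8 -22.2
-10 -24.8 -19.4
-5 -24.6 -8.6
0 -24.4 -5.8
5 -24.3 -0.3
10 -24.1 2.6
15 -23.9 5.4
20 -23.8 8.2
25 -23.7 10.9
```

View pics/s17c.png

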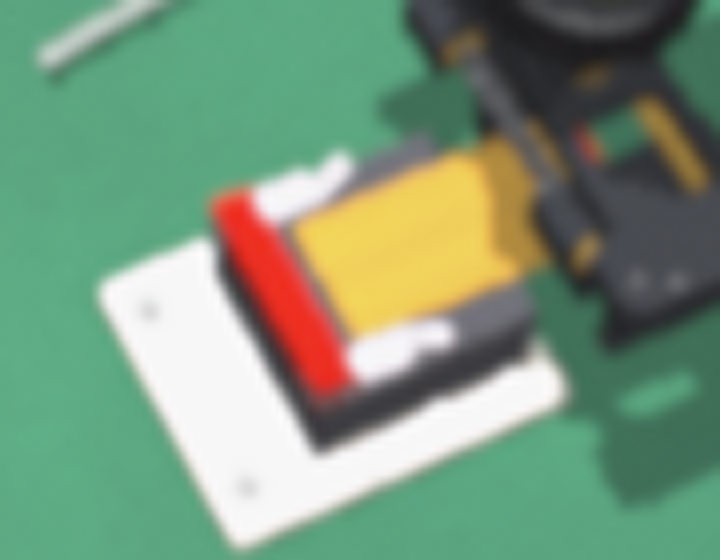

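Emit:
send_rows --moves '[-0.0007,0,0,0,0,0,-0.0014,0,0,0,0,0,-0.0021,0,0,0,0,0,-0.0028,0,0,0,0,0,-0.0035,0,0,0,0,0]'

```text
clock: 29.25
tool_pos: [0.5125, 0.1647, 0.027]
eef_rot: [0.033, 0.999, 0.002, -0.003]
contact_force: [-1.3, 0.1, -0.4]
opening: 0.55
```

Emit:
send_rows --moves '[-0.0004,0,0,0,0,0,-0.0008,0,0,0,0,0,-0.0012,0,0,0,0,0,-0.0016,0,0,0,0,0,-0.0018,0,0,0,0,0]'

```text
clock: 29.67
tool_pos: [0.5143, 0.1645, 0.027]
eef_rot: [0.033, 0.999, 0.002, -0.003]
contact_force: [0.7, 0.1, -0.7]
opening: 0.553
```

Emit:
send_rows --moves '[-0.0002,0,0,0,0,0,-0.0004,0,0,0,0,0,-0.0006,0,0,0,0,0,-0.0008,0,0,0,0,0,-0.001,0,0,0,0,0]'

```text
clock: 30.08
tool_pos: [0.5153, 0.1645, 0.027]
eef_rot: [0.033, 0.999, 0.002, -0.003]
contact_force: [0.4, 0.6, -0.7]
opening: 0.549
```

Emit:
send_rows --moves '[-0.0002,0,0,0,0,0,-0.0004,0,0,0,0,0,-0.0005,0,0,0,0,0,-0.0006,0,0,0,0,0,-0.0006,0,0,0,0,0]'

```text
clock: 30.5
tool_pos: [0.516, 0.1644, 0.027]
eef_rot: [0.033, 0.999, 0.002, -0.003]
contact_force: [-0.1, -0.2, -0.6]
opening: 0.552
```

Emit:
send_rows --moves '[-0.0002,0,0,0,0,0,-0.0004,0,0,0,0,0,-0.0005,0,0,0,0,0,-0.0006,0,0,0,0,0,-0.0006,0,0,0,0,0]'

```text
clock: 30.92
tool_pos: [0.5166, 0.1644, 0.027]
eef_rot: [0.033, 0.999, 0.002, -0.003]
contact_force: [-0.2, 0.5, -0.9]
opening: 0.55
```

Emit:
send_rows --moves '[-0.0002,0,0,0,0,0,-0.0004,0,0,0,0,0,-0.0005,0,0,0,0,0,-0.0006,0,0,0,0,0,-0.0006,0,0,0,0,0]'

```text
clock: 31.33
tool_pos: [0.5172, 0.1643, 0.027]
eef_rot: [0.033, 0.999, 0.002, -0.003]
contact_force: [-0.1, -0.2, 0.0]
opening: 0.547
```

Emit:
send_rows --moves '[-0.0002,0,0,0,0,0,-0.0004,0,0,0,0,0,-0.0005,0,0,0,0,0,-0.0006,0,0,0,0,0,-0.0006,0,0,0,0,0]'

```text
clock: 31.75
tool_pos: [0.5176, 0.1643, 0.027]
eef_rot: [0.033, 0.999, 0.002, -0.003]
contact_force: [-2.2, -0.7, -0.2]
opening: 0.553
```

```bash
python3 -c "
from h import *
p=imaging.snapshot('wrist');plane(p)
rel(.516,.1627,.0272,-3.8)
p=imaging.snapshot('top');lat(p)
p=imaging.snapshot('scene')
i=p['image'][205:275,235:325,::-1];cv2.imwrite('pics/s18c.png',cv2.resize(i,None,fx=8,fy=8,interpolation=cv2.INTER_CUBIC))
"
```

```text
n 2085 6120 slope dz/dx,dy deg [-0.0848  0.1578] z at [0.5177 0.1642] 0.053438616190906015
band ((504.373779296875, 165.57574462890625), (52.6834831237793, 11.024491310119629), 85.95989990234375) z 0.05366312220285902
t 31.8 pos [0.5176 0.1643 0.027 ] F [-1.5031  0.7902  0.3839] op 0.547
shift [ 0.0015 -0.0017 -0.0002] rot [ 0.212  -0.397   0.0477]
shim n 108 xmax 36.00481759208861 rect ((585.3698120117188, 147.39109802246094), (26.687355041503906, 44.0054817199707), 87.92426300048828)
-10 -24.7 -24.7
-5 -24.6 -24.5
0 -24.4 -19.1
5 -24.3 -8.3
10 -24.1 -8.1
15 -23.9 -5.2
20 -23.8 -2.5
25 -23.7 0.4
30 -23.5 3.2
35 -20.7 3.3
```

View pics/s18c.png

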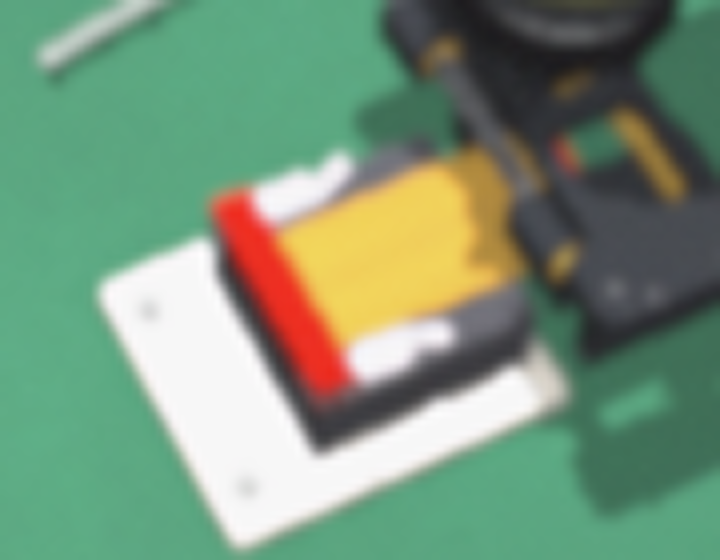

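Emit:
send_rows --moves '[-0.0003,0,0,0,0,0,-0.0004,0,0,0,0,0,-0.0005,0,0,0,0,0,-0.0006,0,0,0,0,0,-0.0006,0,0,0,0,0]'

```text
clock: 32.32
tool_pos: [0.5176, 0.1642, 0.0269]
eef_rot: [0.033, 0.999, 0.002, -0.004]
contact_force: [-2.6, 0.3, 1.1]
opening: 0.55
```

Emit:
send_rows --moves '[-0.0007,0,0,0,0,0,-0.0009,0,0,0,0,0,-0.001,0,0,0,0,0,-0.0011,0,0,0,0,0,-0.0012,0,0,0,0,0]'

```text
clock: 32.73
tool_pos: [0.5177, 0.1641, 0.0269]
eef_rot: [0.032, 0.999, 0.002, -0.005]
contact_force: [-6.1, 0.3, 2.6]
opening: 0.553
```

Emit:
send_rows --moves '[-0.0014,0,-0.0001,0,0,0,-0.0016,0,-0.0001,0,0,0,-0.0018,0,-0.0001,0,0,0,-0.0019,0,-0.0001,0,0,0,-0.002,0,-0.0001,0,0,0]'

```text
clock: 33.15
tool_pos: [0.5176, 0.164, 0.0268]
eef_rot: [0.032, 0.999, 0.001, -0.007]
contact_force: [-7.4, 0.3, 4.6]
opening: 0.552
```

Emit:
send_rows --moves '[-0.002,0,-0.0001,0,-0.1,0,-0.002,0,-0.0002,0,-0.1,0,-0.002,0,-0.0002,0,-0.2,0,-0.002,0,-0.0002,0,-0.2,0,-0.002,0,-0.0002,0,-0.3,0]'

```text
clock: 33.57
tool_pos: [0.5177, 0.1639, 0.0268]
eef_rot: [0.031, 0.999, 0.001, -0.006]
contact_force: [-6.0, 0.8, 3.4]
opening: 0.547
```

```bash
python3 -c "
from h import *
rel(.5176,.164,.0270,-3.8);print(r.get_state()['moment'])
p=imaging.snapshot('wrist');plane(p);save(p,'w19.png')
rel(.5176,.164,.0270,-3.8)
"
```

```text
t 33.57 pos [0.5177 0.1639 0.0268] F [-6.0205  0.8204  3.4236] op 0.547
shift [ 0.0001  0.0001 -0.0002] rot [ 0.0467 -0.6458  0.1914]
[0.1301 1.2548 0.0599]
n 2072 6159 slope dz/dx,dy deg [0.0207 0.0285] z at [0.5178 0.1637] 0.05335531594250907
band ((504.51910400390625, 165.111083984375), (52.34965515136719, 10.922184944152832), 85.86272430419922) z 0.05353764018293495
t 33.62 pos [0.5177 0.1639 0.0269] F [-6.5033  1.4708  3.0922] op 0.554
shift [ 0.0001  0.0001 -0.0001] rot [ 0.0474 -0.6341  0.1951]
```

Emit:
send_rows --moves '[-0.0022,0,-0.0002,0,-0.2,0,-0.0025,0,-0.0002,0,-0.2,0,-0.0028,0,-0.0002,0,-0.2,0,-0.003,0,-0.0002,0,-0.2,0,-0.003,0,-0.0002,0,-0.2,0]'

```text
clock: 34.03
tool_pos: [0.5177, 0.1638, 0.0268]
eef_rot: [0.031, 1.0, -0.0, -0.006]
contact_force: [-8.6, -0.0, 5.1]
opening: 0.552
```

Emit:
send_rows --moves '[-0.0032,0,-0.0003,0,-0.2,-0.1,-0.0034,0,-0.0003,0,-0.2,-0.1,-0.0035,0,-0.0003,0,-0.2,-0.1,-0.0035,0,-0.0003,0,-0.2,-0.1,-0.0035,0,-0.0003,0,-0.2,-0.1]'

```text
clock: 34.45
tool_pos: [0.5177, 0.1636, 0.0268]
eef_rot: [0.029, 1.0, -0.001, -0.008]
contact_force: [-9.2, 1.2, 5.6]
opening: 0.549
```

Emit:
send_rows --moves '[-0.0036,0.0002,-0.0003,0,-0.3,0.2,-0.0036,0.0003,-0.0003,0,-0.3,0.3,-0.0036,0.0003,-0.0003,0,-0.3,0.3,-0.0036,0.0003,-0.0003,0,-0.3,0.3,-0.0036,0.0003,-0.0003,0,-0.3,0.3]'

```text
clock: 34.87
tool_pos: [0.5177, 0.1636, 0.0268]
eef_rot: [0.031, 0.999, -0.002, -0.008]
contact_force: [-9.6, 0.5, 5.8]
opening: 0.547
```

Emit:
send_rows --moves '[-0.0036,0.0002,-0.0003,0,-0.3,0.2,-0.0036,0.0003,-0.0003,0,-0.3,0.3,-0.0036,0.0003,-0.0003,0,-0.3,0.3,-0.0036,0.0003,-0.0003,0,-0.3,0.3,-0.0036,0.0003,-0.0003,0,-0.3,0.3]'

```text
clock: 35.28
tool_pos: [0.5176, 0.1636, 0.0268]
eef_rot: [0.033, 0.999, -0.003, -0.008]
contact_force: [-10.2, 0.7, 5.3]
opening: 0.552
```

Emit:
send_rows --moves '[-0.0037,0.0002,-0.0003,0,-0.3,0.2,-0.0037,0.0003,-0.0003,0,-0.3,0.3,-0.0037,0.0003,-0.0003,0,-0.3,0.3,-0.0037,0.0003,-0.0003,0,-0.3,0.3,-0.0037,0.0003,-0.0003,0,-0.3,0.3]'

```text
clock: 35.7
tool_pos: [0.5176, 0.1636, 0.0268]
eef_rot: [0.034, 0.999, -0.004, -0.009]
contact_force: [-9.1, 1.4, 6.3]
opening: 0.548
```

Emit:
send_rows --moves '[-0.004,0,-0.0004,0,-0.3,0,-0.004,0,-0.0004,0,-0.3,0,-0.004,0,-0.0004,0,-0.3,0,-0.004,0,-0.0004,0,-0.3,0,-0.004,0,-0.0004,0,-0.3,0]'

```text
clock: 36.12
tool_pos: [0.5175, 0.1636, 0.0268]
eef_rot: [0.033, 0.999, -0.005, -0.01]
contact_force: [-10.9, 0.6, 5.5]
opening: 0.555
```

Emit:
send_rows --moves '[-0.004,0,-0.0004,0,-0.3,0,-0.004,0,-0.0004,0,-0.3,0,-0.004,0,-0.0004,0,-0.3,0,-0.004,0,-0.0004,0,-0.3,0,-0.004,0,-0.0004,0,-0.3,0]'

```text
clock: 36.53
tool_pos: [0.5176, 0.1635, 0.0268]
eef_rot: [0.032, 0.999, -0.005, -0.01]
contact_force: [-9.9, 0.7, 5.9]
opening: 0.546
```

Emit:
send_rows --moves '[-0.004,0,-0.0004,0,-0.3,0,-0.004,0,-0.0004,0,-0.3,0,-0.004,0,-0.0004,0,-0.3,0,-0.004,0,-0.0004,0,-0.3,0,-0.004,0,-0.0004,0,-0.3,0]'

```text
clock: 36.95
tool_pos: [0.5175, 0.1634, 0.0269]
eef_rot: [0.031, 0.999, -0.006, -0.011]
contact_force: [-10.6, 0.8, 6.3]
opening: 0.549
```

Emit:
send_rows --moves '[-0.003,0,-0.0003,0,-0.2,0,-0.002,0,-0.0002,0,-0.1,0,-0.0012,0,-0.0001,0,0,0,-0.0006,0,0,0,0,0,-0.0003,0,0,0,0,0]'

```text
clock: 37.37
tool_pos: [0.5174, 0.1634, 0.0269]
eef_rot: [0.031, 0.999, -0.006, -0.011]
contact_force: [-4.3, 0.2, 4.3]
opening: 0.548
```

```bash
python3 -c "
from h import *
p=imaging.snapshot('wrist');plane(p)
rel(.5176,.164,.0270,-3.8);print(r.get_state()['moment'])
"
```

```text
n 2070 6170 slope dz/dx,dy deg [ 0.2798 -0.7056] z at [0.518  0.1637] 0.05345366257906158
band ((504.2486267089844, 164.89950561523438), (52.340328216552734, 10.684703826904297), 86.34734344482422) z 0.053567001862186804
t 37.42 pos [0.5174 0.1634 0.0269] F [-5.3332 -0.2375  4.6962] op 0.554
shift [-0.0002  0.0006 -0.0001] rot [-0.7529 -1.2924  0.2272]
[0.2133 0.9527 0.0372]
```

Emit:
send_rows --moves '[-0.0002,0,-0.0001,-0.2,0,0,-0.0001,0,-0.0002,-0.4,0,0,0,0,-0.0002,-0.6,0,0,0.0001,0,-0.0003,-0.7,0,0,0.0002,0,-0.0003,-0.7,0,0]'

```text
clock: 37.83
tool_pos: [0.5174, 0.1635, 0.0271]
eef_rot: [0.031, 0.999, 0.0, -0.011]
contact_force: [-4.0, 0.7, 0.6]
opening: 0.55
```

```bash
python3 -c "
from h import *
p=imaging.snapshot('wrist');plane(p)
rel(.5176,.164,.0270,-3.8);print(r.get_state()['moment'])
"
```

```text
n 2072 6172 slope dz/dx,dy deg [-0.1244  0.0564] z at [0.5178 0.1634] 0.0535391704822248
band ((504.22943115234375, 164.62867736816406), (52.67148971557617, 10.94182014465332), 86.5067138671875) z 0.05377223554615563
t 37.88 pos [0.5174 0.1635 0.0271] F [-3.199   0.7788  0.0457] op 0.548
shift [-0.0002  0.0005  0.0001] rot [-0.0291 -1.2803  0.2211]
[0.2263 0.6566 0.1796]
```

Emit:
send_rows --moves '[0,0,0,0,0,0,0,0,0,0,0,0,0,0,0,0,0,0,0,0,0,0,0,0,0,0,0,0,0,0]' --claw -1

```text
clock: 38.3
tool_pos: [0.5181, 0.1635, 0.0273]
eef_rot: [0.031, 0.999, 0.0, -0.011]
contact_force: [-0.9, -0.1, 0.3]
opening: 0.909
```

Emit:
send_rows --moves '[0,0,0,0,0,0,0,0,0,0,0,0,0,0,0,0,0,0,0,0,0,0,0,0,0,0,0,0,0,0]'

```text
clock: 38.72
tool_pos: [0.5181, 0.1635, 0.0273]
eef_rot: [0.031, 0.999, 0.0, -0.011]
contact_force: [-1.1, -0.1, -0.1]
opening: 1.0
```

```bash
python3 -c "
from h import *
p=imaging.snapshot('wrist');plane(p);save(p,'w20.png')
rel(.5176,.164,.0270,-3.8)
"
```

```text
n 2053 6525 slope dz/dx,dy deg [-0.0979  0.0424] z at [0.5188 0.1631] 0.05340652067661338
band ((504.4078369140625, 164.87457275390625), (49.54400634765625, 10.747118949890137), 85.41880798339844) z 0.0536525022984592
t 38.77 pos [0.5181 0.1635 0.0272] F [-0.1316  0.8791 -0.6   ] op 0.999
shift [0.0005 0.0005 0.0002] rot [-0.0148 -1.2084  0.1925]
```

View pics/w20.png

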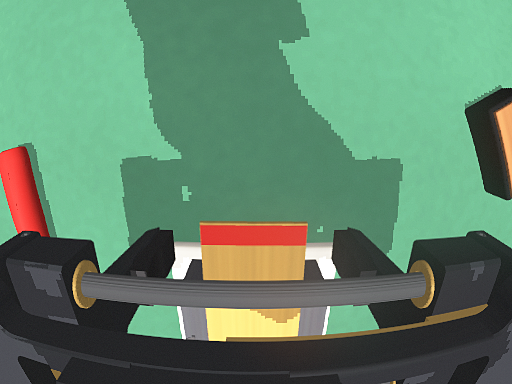

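Emit:
send_rows --moves '[0,0,-0.004,0,0,0,0,0,-0.012,0,0,0,0,0,-0.025,0,0,0,0,0,-0.04,0,0,0,0,0,-0.06,0,0,0]'

```text
clock: 39.18
tool_pos: [0.5188, 0.1632, 0.0878]
eef_rot: [0.031, 0.999, -0.0, -0.011]
contact_force: [-0.0, 0.6, -0.1]
opening: 0.998
```

Emit:
send_rows --moves '[0.01,0,-0.02,0,0,0,0.025,0,-0.04,0,0,0,0.045,0,-0.06,0,0,0,0.06,0,-0.08,0,0,0,0.07,0,-0.09,0,0,0]'

```text
clock: 39.6
tool_pos: [0.45, 0.1679, 0.182]
eef_rot: [0.031, 0.999, 0.0, -0.01]
contact_force: [0.3, 0.2, -0.6]
opening: 0.999
```

```bash
python3 -c "
from h import *
p=imaging.snapshot('top');lat(p)
red,br,wh=hsvm(p)
P,rr=topfit(p,red|br,(165,203,220,250),.053,(.045,.06));print('shim',len(P),rr)
P,rr=topfit(p,red,(170,180,215,202),.064,(.058,.07));print('stop',rr,loc(*rr[0]))
i=p['image'][150:270,110:310,::-1];cv2.imwrite('pics/t21c.png',cv2.resize(i,None,fx=4,fy=4,interpolation=cv2.INTER_CUBIC))
q=imaging.snapshot('scene')
i=q['image'][205:275,235:325,::-1];cv2.imwrite('pics/s21c.png',cv2.resize(i,None,fx=8,fy=8,interpolation=cv2.INTER_CUBIC));save(q,'s21.png')
w=imaging.snapshot('wrist');save(w,'w21.png')
rel(0,0,0,0)
"
```

```text
shim n 684 xmax 36.00541127035926 rect ((559.6527709960938, 160.13580322265625), (50.2971076965332, 97.44692993164062), 87.92420959472656)
-45 -23.2 24.2
-40 -23.0 24.4
-35 -25.5 24.6
-30 -25.3 24.9
-25 -25.2 25.1
-20 -25.0 25.3
-15 -24.8 25.4
-10 -24.8 25.6
-5 -24.6 25.7
0 -24.4 23.4
5 -24.3 23.6
10 -24.1 23.8
15 -23.9 24.0
20 -23.8 24.1
25 -23.7 24.4
30 -23.5 24.6
35 -23.4 22.0
shim 544 ((542.3861083984375, 160.7616424560547), (50.2971076965332, 83.34178924560547), 87.92420959472656)
stop ((613.4832763671875, 156.72335815429688), (77.0406494140625, 10.814501762390137), 86.20673370361328) [41.8423  0.4975]
t 39.75 pos [0.4513 0.1678 0.1805] F [-0.3431  0.1802 -0.2612] op 1.001
shift [ 0.4362 -0.1954  0.1894] rot [ 0.0355 -1.1556 -3.5599]
```

View pics/t21c.png

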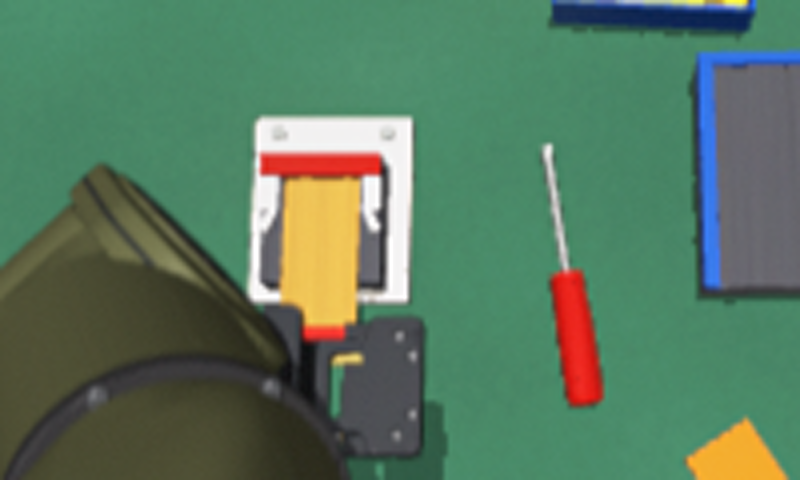

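View pics/s21c.png

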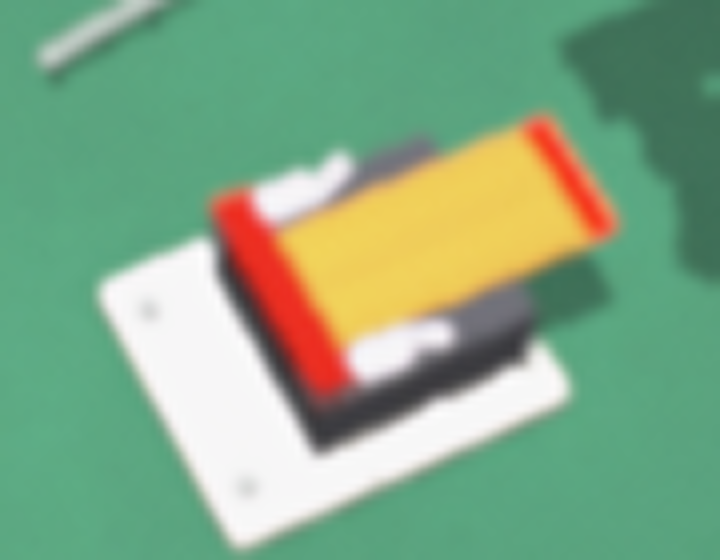

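View pics/w21.png

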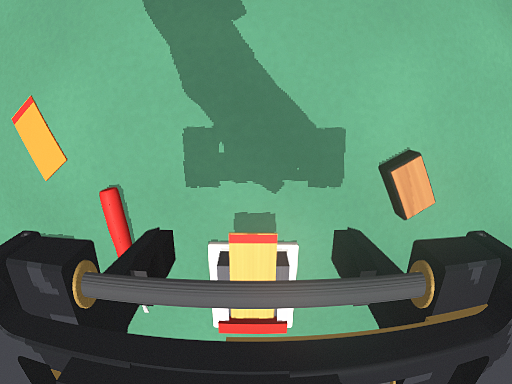

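```bash
python3 -c "
from h import *
w=imaging.snapshot('wrist');D=w['depth'];red,br,wh=hsvm(w)
ys,xs=np.where(red);P=np.array([fish(w,x,y,D[y,x]) for x,y in zip(xs,ys)])*1000
A=P[(P[:,2]>48)&(P[:,2]<57)&(abs(P[:,1]-163)<40)&(P[:,0]<530)];B=P[(P[:,2]>58)&(P[:,2]<68)&(P[:,0]>590)&(abs(P[:,1]-157)<60)]
for n,Q in (('band',A),('stop',B)): print(n,len(Q),cv2.minAreaRect(Q[:,:2].astype(np.float32)),Q[:,2].mean())
p=imaging.snapshot('top')
for q in ['screwdriver','terminal_bin','gauge_block_box','oil_can']:
  f=imaging.pinpoint(q,p);print(q,[(round(a['score'],2),round(a['point'][0]*512,1),round(a['point'][1]*384,1)) for a in f[:1]])
print(r.get_state()['clock'])
"
```

```text
band 421 ((504.33685302734375, 164.4725341796875), (48.398223876953125, 9.969598770141602), 86.03483581542969) 53.75013651429265
stop 859 ((615.1189575195312, 158.01116943359375), (79.50355529785156, 16.97008514404297), 85.88804626464844) 63.788103044094846
screwdriver [(0.78, 251.9, 219.3)]
terminal_bin [(0.56, 274.4, 138.1)]
gauge_block_box []
oil_can [(0.69, 383.3, 178.1)]
40.05
```

```bash
python3 -c "
from h import *
print(r.finish_job())"
```

```text
the job is handed in; nothing more can be done
None
```

The shim is home against the red stop and released, and I handed the job in at about 40 s of the 72 s allowed.

- **Sliding out:** I pressed with closed fingertips at roughly 3–5 N and slid the shim about 57 mm until it overhung by 40 mm. A few readings went over your half-kilogram (about 5 N) limit. The first touch, before it moved, read 6.3 N. Readings of up to 5.3 N came while it was sliding, and then I eased off.
- **Placing:** I gripped the overhanging end across its width and lowered it slowly onto the nest deck. At the first touch I went about 1.5 mm too low, so the shim tipped about 1.3° on the front edge, with light contact. I levelled it before pushing it home.
- **Bedding:** I held 9–11 N against the stop for over 1.5 s. The tool tilted under that push and pressed up to about 6 N downward as well. I eased off and levelled the shim before letting go.

**Last checks:**
- **Seating:** the shim lies flat and parallel to the stop within about 0.2°. It shows no gap in the pictures, and its front end did not move on release. The camera puts its distance to the stop 1.5 mm shorter than it should be, which is within calibration error.
- **Other things:** the networks put the screwdriver, bin and oil bottle within 2–4 pixels of their first positions. They did not find the gauge box in the last top view; the wrist picture shows it standing, but I did not measure its position.

**Height disagreement:** the reported tool height was about 30 mm lower than both the wrist and scene cameras showed. I worked from the cameras and the felt contact instead.

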